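Change over the ledgers on the airing bed

TASK

Change over the airing bed: take the two larger, dry binders off it and lay them flat on the felt mat, and lay every damp ledger from the mat flat on the bed, inside its rim and none on top of another, handling all of them gently because old boards crush easily. Then turn the air valve's wing handle to half open (45 degrees), and after that push the heater knob in, turn it anticlockwise past its safety stop all the way to on, and let it spring back out. Leave the mug, the paperweight and the brush where they are.

Things in the scene. Friction and masses are not known exactly. Their poses are not given: they have to be found in the camera images.
- book_a: narrow old ledger, rigid, 120 x 46 x 30 mm (own x, y, z), 0.15-0.31 kg, lying flat; origin at the centre of its underside, x along its length, y across its width, z up. Starts on the felt mat; two or three of the four are present (an absent one reads None from the start). Damp: grip it across the 46 mm with about 10 N; more than 30 N a pad crushes its boards
- book_b: narrow old ledger, rigid, 120 x 46 x 30 mm (own x, y, z), 0.15-0.31 kg, lying flat; origin at the centre of its underside, x along its length, y across its width, z up. Starts on the felt mat; two or three of the four are present (an absent one reads None from the start). Damp: grip it across the 46 mm with about 10 N; more than 30 N a pad crushes its boards
- book_c: narrow old ledger, rigid, 120 x 46 x 30 mm (own x, y, z), 0.15-0.31 kg, lying flat; origin at the centre of its underside, x along its length, y across its width, z up. Starts on the felt mat; two or three of the four are present (an absent one reads None from the start). Damp: grip it across the 46 mm with about 10 N; more than 30 N a pad crushes its boards
- book_d: narrow old ledger, rigid, 120 x 46 x 30 mm (own x, y, z), 0.15-0.31 kg, lying flat; origin at the centre of its underside, x along its length, y across its width, z up. Starts on the felt mat; two or three of the four are present (an absent one reads None from the start). Damp: grip it across the 46 mm with about 10 N; more than 30 N a pad crushes its boards
- binder_a: dry post binder, rigid, grey boards, larger than the ledgers: 130 x 56 x 38 mm (own x, y, z), 0.21-0.42 kg, flat; origin at the centre of its underside, x along its length, y across its width, z up. Starts on the airing bed. Old and fragile too: grip it across the 56 mm with about 10 N, not over 30 N a pad
- binder_b: dry post binder, rigid, grey boards, larger than the ledgers: 130 x 56 x 38 mm (own x, y, z), 0.21-0.42 kg, flat; origin at the centre of its underside, x along its length, y across its width, z up. Starts on the airing bed. Old and fragile too: grip it across the 56 mm with about 10 N, not over 30 N a pad
- mat: thin grey felt mat, 330 x 260 mm, 3 mm thick, fixed; origin at the centre of its underside. The ledgers start on it in some of 2 x 2 places about 150 mm apart along its x and 140 mm along its y, lengths roughly along x
- bed: aluminium airing bed with dark vent slots, fixed, 312 (x) x 222 (y) mm; flat floor 30 mm above its underside; white rim 6 mm thick, 12 mm higher than the floor; inside 300 x 210 mm. Origin at the centre of its underside on the table, z up. Four ledgers fit along x in two rows of two (centres x +-70, y +-50 mm)
- valve_grip (a point): on the axis of the air valve's steel wing handle, 84 mm above the table, 8 mm below its top. The wing is an upright bar 80 mm long (point x), 12 mm thick (point y), 26 mm high, over a grey dial disc (r 44 mm, top at 55 mm) on a brass valve. The point turns with the handle; z up is the turning axis
- valve (a joint): valve handle angle, rad: 0 shut (wing across the brass pipe), 1.571 fully open (along the pipe), growing anticlockwise from above; half open is 0.785, the middle of three white marks on the dial. Stays where left (friction 0.08 N m); starts at 0 to 0.2
- knob_grip (a point): on the axis of the black heater knob, 85 mm above the table with the knob out, 9 mm below its top. Bar grip 56 mm long (point x), 14 mm thick (point y), 32 mm high over a skirt of 30 mm radius, top at 63 mm, on a white box 100 x 100 x 45 mm. The point turns and sinks with the knob; z up is the turning axis
- knob (a joint): heater knob angle, rad: 0 off, 1.4 on (end stop), growing anticlockwise from above; starts at 0 to 0.15, stays where left. With the knob out a hidden safety stop blocks it at about 0.22; pushed in it passes, and beyond about 1.0 it can spring out again. Friction 0.04 N m
- knob_push (a joint): how far the knob is pushed in, m: 0 out, 0.008 fully in (then the knob meets its base); the spring pushes back with 3 N (out) to 9 N (fully in). It must be in by more than 0.005 to pass the safety stop
- mug: bystander: white mug, 76 mm wide, 90 mm high, to the left of the work; origin at the centre of its underside; leave alone
- weight: bystander: turned brass paperweight, 60 mm wide, 60 mm high, beyond the work; origin at the centre of its underside; leave alone
- brush: bystander: dusting brush, 180 mm long, lying to the right of the work; leave alone
Not all that is in view belongs to the job. Leave any green or purple look-alike of the binder_a alone.

How it is judged:
By the outcome, as a careful person would: the job done as asked, in the order asked, and still so for the second after the job is handed in, with the robot touching nothing.
Of book_a, book_b, book_c, book_d only 2 to 3 are there at a start; the rules pass over those that are not, and their reading is None.
At some moment in a run one of book_a, book_b, book_c, book_d, binder_a, binder_b may be knocked a few centimetres aside while the robot is not near it.
It also fails if it takes over 210 s, if anything falls off the work surface, if the arm or the gripper's body presses on something with over 40 N, if the wrist force passes 120 N, or if a joint passes its speed limit or range.

ROBOT

A 6-joint arm with a two-finger parallel gripper is mounted at the origin on the work surface. World frame = base frame: x ahead of the robot, y to its left, z up, the work surface at z = 0. Lengths are in mm, angles in rad, forces in N, time in s.
With the tool pointing down it reaches from about 275 to 750 mm from the base axis. Payload 10.2 kg.
Tool frame: the origin (TCP) lies midway between the tips of the shut fingers; the grasp point (between the pads) lies 19 mm behind it; z points along the fingers, y is the direction in which the jaws open and shut (so a half turn about z gives the same grasp; the last joint's range is limited). The gripper opens to 88 mm and grips with 3 to 60 N. Pads are 18 mm wide; open, the fingers measure 123 mm over their backs; the gripper's body (75 mm by 187 mm) begins 45 mm behind the grasp point.
Start: joints at [0.95, 0.313, 1.498, -0, 1.331, -0.223], TCP at [203.393, 484.007, 238.72] pointing down, gripper open.
Joint ranges: [-2.94, 2.94], [-0.97, 2.17], [0.19, 2.56], [-1.23, 4.37], [0.02, 3.11], [-2.88, 2.88]. Speed limits (rad/s): [2.39, 2.39, 3.01, 3.14, 3.14, 3.14].

INTERFACE

Orientations are given as a unit quaternion [x, y, z, w].
In Python, from rig import observe, imaging, manip, finder gives the robot as it stands.
- The arm moves only by the shell command python3 -m inch 'ROWS' [OPENING] [FORCE]. ROWS is JSON, a list of rows, each an object of numbers: "x", "y", "z": the shift along the tool's x, y, z in m; "twist": the turn about the tool's z in rad. A call has 1 to 5 rows; each row shifts and turns the commanded pose from where the row before left it, along the tool's axes as they then stand; what a row does not reach is not made up. A row lasts 1/10 s, in which the tool goes at most 50 mm and 8.59 degrees, less where a joint would pass 70% of its speed; a pose out of reach is approached as far as the arm can. A call is refused whole if a number of a shift passes 0.05 or a number of a turn 0.15, either way. A call with a gripper value outside its range is refused whole. OPENING is the closure, from 0 (fully open) to 1 (shut), set as the call begins (- or left out, the last holds). The fingers move at their own pace and stop on an object; FORCE is the grip in N (left out, the last holds). Time passes only in rows, so rows that do not move let the fingers close. It gives the time, the measured TCP pose, the force and the opening at its end, in the units of the state.
- observe(): the state, without advancing time (a new reading comes with each control period).
- imaging.capture(name): name is "scene" or "top" or "wrist"; returns a dict with "img" (420x560x3 uint8, red, green, blue), "intrinsics" (3x3 intrinsics, pixels), "R" (3x3) and "t" (3): a world point X has camera coordinates R X + t; the wrist camera has in their place "mount" (4x4, takes a point from camera to tool coordinates, whose origin is the TCP and whose axes are the flange's). Camera axes: x right, y down, z forward; pixel columns grow to the right and rows downward; lengths in mm; the calibration is good to about 2 mm. A picture is of the moment at which its call begins: read the wrist's pose just before it. There is no depth.
- manip.hand_in(): hands the job in, once; it reports no verdict.
Trained networks look in a picture, given as the dict that the camera call returned (one of the last four; its "shot" number tells which), for a name from the list of things; names that differ only in an ending like _2 or _b are one class to them, and where a whole thing is asked for, a point or a joint stands for the part that bears it (a point fixed in the world has none). Each returns a list of dicts, best first, with "conf" (0 to 1); they miss things now and then, are a little off and sometimes report something else, mostly with a low value. They report only what shows in the picture. A call takes as long as a camera call. They do not tell look-alikes from the thing itself.
- finder.boxes_of(picture, thing): "position" ([x, y, z] in mm, in world coordinates, good to about 4 mm: the middle of the surface that is visible of it).
- finder.masks_of(picture, thing): "region" (420x560 bool, what is visible of it).
- finder.mark_of(picture, thing): "position" ([x, y, z] in mm, in world coordinates, good to about 4 mm: a listed point, or the origin of a listed thing).
The state is a dict: "time": time; "joint_pos": joint angles; "dq": joint speeds; "joint_torque": joint torques, N m; "eef_pos": TCP position; "tcp_rot": TCP orientation; "wrist_force": force on the tool from outside, world axes, zero at the start; "torque": the same for the moment, N m; "opening": opening from 0.0 (shut) to 1.0 (fully open).
Only numpy, scipy, OpenCV 4.12 (cv2) and the standard library are available. Lean on these libraries where they do the work, as an engineer would, in place of code of your own. Each camera call takes 0.05 s, during which the arm holds its last target.

## Working session

There is one attempt and no reset: what is moved stays moved. The work goes in short steps, Python scripts to look and compute and a shell command to move; the robot and the scene stay as the last step left them, time stands still between calls to the robot, and variables do not carry over. Pictures are saved under pics/ and viewed, and the job is handed in when it is done.

```bash
ls; mkdir -p pics; cat > h.py <<'E'
from rig import observe, imaging, manip, finder
import numpy as np, cv2
def save(p,n): cv2.imwrite('pics/'+n+'.png',cv2.cvtColor(p['img'],cv2.COLOR_RGB2BGR))
E
python3 - <<'E'
from h import *
s=observe(); print(s)
for n in ['top','scene']:
    p=imaging.capture(n); save(p,n+'0'); print(n,p['intrinsics'].tolist() if hasattr(p['intrinsics'],'tolist') else p['intrinsics'],p['R'],p['t'])
    for t in ['book_a','binder_a','mat','bed','valve_grip','knob_grip','mug','weight','brush']:
        print(t,[( [round(v) for v in d['position']],round(d['conf'],2)) for d in finder.mark_of(p,t)])
E
```

```text
pics
{'time': 0.0, 'joint_pos': array([ 9.49616079e-01,  3.13412113e-01,  1.49842701e+00,  2.86683477e-05,
        1.33100808e+00, -2.23404497e-01]), 'dq': array([-0.00142245, -0.00115673,  0.00014183,  0.00129958, -0.0013402 ,
       -0.00036546]), 'joint_torque': array([ 1.53575634e-04, -4.02196848e+01, -2.52273631e+01,  6.95076725e-02,
        3.51131090e-02, -7.59223349e-05]), 'eef_pos': array([203.22883197, 483.80282826, 238.18425287]), 'tcp_rot': array([ 1.97582559e-01,  9.80286050e-01, -5.66460755e-04, -2.69787636e-04]), 'wrist_force': array([-0.73905814,  0.01084386,  0.02234355]), 'torque': array([ 0.01922056, -0.01210946, -0.02019338]), 'opening': 0.9992801788556497}
top [[401.72298310531227, 0.0, 281.8175634309745], [0.0, 401.72298310531227, 213.59593360415377], [0.0, 0.0, 1.0]] [[ 0.01472213 -0.99982588 -0.01146611]
 [-0.99112705 -0.01307712 -0.13227305]
 [ 0.13210007  0.01331172 -0.991147  ]] [  -9.4656441   518.0883487  1126.98523191]
book_a [([598, 298, 3], 0.98), ([603, 155, 1], 0.88)]
binder_a [([270, -215, 3], 0.9), ([258, -429, 3], 0.81), ([603, -241, 28], 0.8), ([
[... 386 characters left out ...]
626, 214.5497420342511], [0.0, 0.0, 1.0]] [[ 0.73041135  0.68297586 -0.00657517]
 [ 0.48254843 -0.52282853 -0.70270715]
 [-0.48336971  0.51009244 -0.71144882]] [-390.57017403 -181.52087813 1623.46819943]
book_a [([602, 149, 5], 0.96), ([598, 305, 3], 0.91)]
binder_a [([468, -187, 34], 0.95), ([606, -245, 28], 0.89), ([260, -433, 1], 0.61)]
mat [([603, 302, 1], 0.73), ([524, 230, 1], 0.58), ([655, 20, 86], 0.16)]
bed [([532, -228, 4], 0.92)]
valve_grip [([656, 17, 84], 0.49), ([523, 230, -2], 0.47), ([514, -464, -3], 0.43)]
knob_grip [([459, 23, 89], 0.87), ([597, 304, 3], 0.74)]
mug [([543, 477, 1], 0.61)]
weight [([776, -17, 2], 0.77), ([467, -192, 33], 0.68)]
brush [([515, -465, 3], 0.71)]
```

View pics/top0.png

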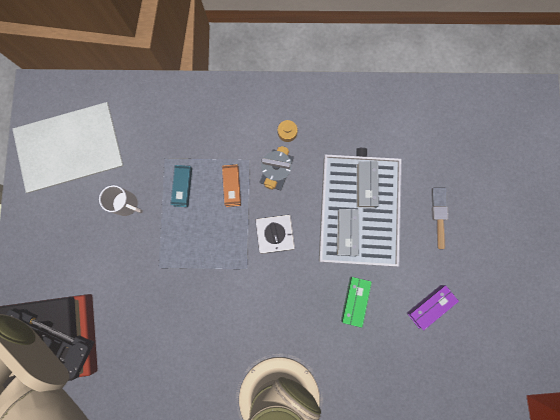

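View pics/scene0.png

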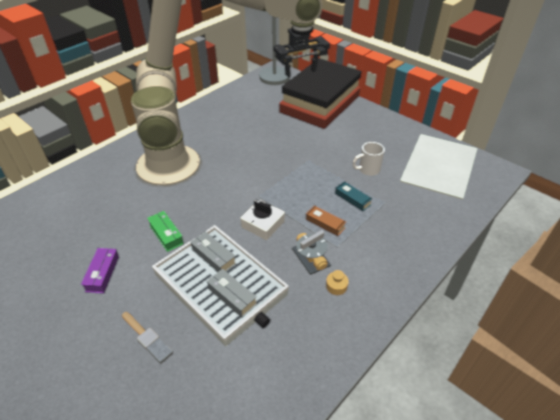

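```bash
cat >> h.py <<'E'
from scipy.optimize import minimize
def proj(p,X):
    c=np.asarray(X)@np.asarray(p['R']).T+np.asarray(p['t']); u=c@np.asarray(p['intrinsics']).T
    return u[:,:2]/u[:,2:]
def box(x,y,th,L,W,z0,z1):
    c,s=np.cos(th),np.sin(th)
    return [[x+c*a-s*b,y+s*a+c*b,z] for a in(-L/2,L/2) for b in(-W/2,W/2) for z in(z0,z1)]
S=4
def sil(p,q):
    im=np.zeros((420*S,560*S),np.uint8)
    uv=proj(p,q); h=cv2.convexHull(((uv+0.5)*S).astype(np.float32)).astype(np.int32)
    cv2.fillConvexPoly(im,h,1); return cv2.resize(im.astype(np.float32),(560,420),interpolation=cv2.INTER_AREA)
def fit(pm,x0,L,W,z0,z1,hull=False):
    ms=[]
    for p,m in pm:
        m=m.astype(np.uint8)
        if hull:
            h=cv2.convexHull(np.argwhere(m)[:,::-1].astype(np.int32)); m=np.zeros_like(m); cv2.fillConvexPoly(m,h,1)
        ms.append(m.astype(np.float32))
    def cost(v):
        r=0
        for (p,_),m in zip(pm,ms):
            s=sil(p,box(v[0],v[1],v[2]/100,L,W,z0,z1)); r+=np.abs(s-m).sum()/(s.sum()+m.sum())
        return r/len(ms)
    best=None
    for th in x0[2]:
        r=minimize(cost,[x0[0],x0[1],th*100],method='Nelder-Mead',options=dict(initial_simplex=[[x0[0],x0[1],th*100],[x0[0]+8,x0[1],th*100],[x0[0],x0[1]+8,th*100],[x0[0],x0[1],th*100+12]],xatol=.1,fatol=1e-4))
        if best is None or r.fun<best.fun: best=r
    return best.x[0],best.x[1],best.x[2]/100,best.fun
SP=dict(book_a=(120,46,30),binder_a=(130,56,38))
def masks(p,t,minc=0.3): return [(d['conf'],d['region']) for d in finder.masks_of(p,t) if d['conf']>minc and d['region'].sum()>20]
def near(p,ms,X,tol=25):
    u=proj(p,[X])[0]; b=None
    for c,m in ms:
        k=np.argwhere(m)[:,::-1].mean(0); d=np.linalg.norm(k-u)
        if d<tol and (b is None or d<b[0]): b=(d,m)
    return None if b is None else b[1]
E
cat > look.py <<'E'
from h import *
P={n:imaging.capture(n) for n in ['top','scene']}
M={t:{n:masks(P[n],t) for n in P} for t in ['book_a','binder_a','mat','bed','valve_grip','knob_grip']}
import pickle; pickle.dump((P,M),open('last.pkl','wb'))
def go(t,X,L,W,z0,z1,ths,hull=False,tol=25):
    pm={}
    for n in P:
        m=near(P[n],M[t][n],X,tol)
        if m is not None: pm[n]=(P[n],m)
    for k in [['top'],['scene'],['top','scene']]:
        if all(a in pm for a in k):
            print(t,k,np.round(fit([pm[a] for a in k],(X[0],X[1],ths),L,W,z0,z1,hull),3))
th=[-.3,0,.3]
go('book_a',(598,300,18),120,46,3,33,th); go('book_a',(602,152,18),120,46,3,33,th)
go('binder_a',(468,-186,49),130,56,30,68,th); go('binder_a',(604,-243,49),130,56,30,68,th)
go('mat',(522,230,2),330,260,0,3,[0],True); go('bed',(533,-227,20),312,222,0,42,[0],True)
go('valve_grip',(656,17,80),80,12,66,92,[-2,-1.5,-1,0]);go('knob_grip',(457,21,80),56,14,63,94,[-1,0,1,2])
print(observe()['time'])
for t in ['valve_grip','knob_grip']:
  for n in P: print(t,n,[(c,m.sum(),np.argwhere(m)[:,::-1].mean(0).round()) for c,m in M[t][n]])
E
python3 look.py
```

```text
book_a ['top'] [ 5.99938e+02  2.99807e+02 -2.90000e-02  5.20000e-02]
book_a ['scene'] [ 5.97000e+02  3.00439e+02 -4.50000e-02  2.60000e-02]
book_a ['top', 'scene'] [ 5.98984e+02  3.00214e+02 -5.90000e-02  4.50000e-02]
book_a ['top'] [6.03524e+02 1.49917e+02 9.50000e-02 2.90000e-02]
book_a ['scene'] [6.00825e+02 1.50456e+02 9.30000e-02 2.70000e-02]
book_a ['top', 'scene'] [6.02194e+02 1.49985e+02 9.20000e-02 3.00000e-02]
binder_a ['top'] [ 4.65065e+02 -1.89090e+02  4.00000e-03  5.10000e-02]
binder_a ['scene'] [ 4.63878e+02 -1.88030e+02 -2.50000e-02  3.80000e-02]
binder_a ['top', 'scene'] [ 4.64799e+02 -1.87890e+02 -5.00000e-03  4.90000e-02]
binder_a ['top'] [ 6.05075e+02 -2.44805e+02  8.00000e-03  4.70000e-02]
binder_a ['scene'] [ 6.04067e+02 -2.44400e+02 -3.00000e-03  2.00000e-02]
binder_a ['top', 'scene'] [ 6.04571e+02 -2.44155e+02 -1.00000e-03  3.40000e-02]
mat ['top'] [5.22504e+02 2.28906e+02 1.20000e-02 1.00000e-02]
mat ['scene'] [5.22062e+02 2.29757e+02 6.00000e-03 9.00000e-03]
mat ['top', 'scene'] [5.22420e+02 2.29217e+02 1.00000e-02 9.00000e-03]
bed ['top'] [ 5.35156e+02 -2.28
[... 204 characters left out ...]
05e+02  1.67350e+01 -1.73300e+00  1.29000e-01]
valve_grip ['scene'] [ 6.56012e+02  1.79590e+01 -1.71000e+00  8.00000e-02]
valve_grip ['top', 'scene'] [6.55401e+02 1.68440e+01 1.41700e+00 1.09000e-01]
knob_grip ['top'] [4.60163e+02 1.93010e+01 2.03500e+00 4.45000e-01]
knob_grip ['scene'] [4.65332e+02 1.23050e+01 3.16000e-01 1.74000e-01]
knob_grip ['top', 'scene'] [4.6015e+02 1.4844e+01 1.9200e-01 3.5900e-01]
1.7
valve_grip top [(0.72, np.int64(156), array([276., 163.]))]
valve_grip scene [(0.75, np.int64(248), array([312., 240.]))]
knob_grip top [(0.71, np.int64(682), array([231., 185.])), (0.53, np.int64(338), array([274., 233.]))]
knob_grip scene [(0.58, np.int64(282), array([261., 209.]))]
```

```bash
python3 - <<'E'
import cv2
a=cv2.imread('pics/top0.png')
cv2.imwrite('pics/vk.png',cv2.resize(a[110:270,220:340],None,fx=4.5,fy=3.7*4.5/3.7*0.83,interpolation=cv2.INTER_CUBIC))
E
```

```text
(no output)
```

View pics/vk.png

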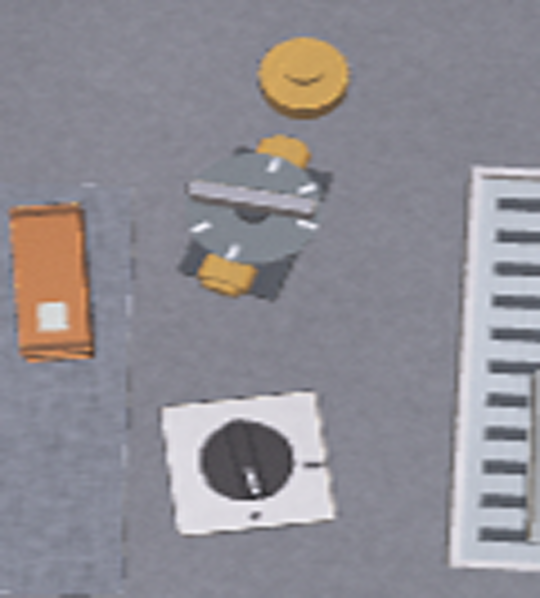

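```bash
cat > to.py <<'E'
import sys
from h import *
from scipy.spatial.transform import Rotation as Ro
x,y,z,b=map(float,sys.argv[1:5])  # target tcp, b = yaw of object long axis (tool x axis line)
s=observe(); R=Ro.from_quat(s['tcp_rot']).as_matrix()
phi=np.arctan2(R[1,1],R[0,1]); d=(b+np.pi/2-phi+np.pi/2)%np.pi-np.pi/2
R2=Ro.from_rotvec([0,0,d]).as_matrix()@R
v=R2.T@(np.array([x,y,z])-s['eef_pos'])
print('t',round(s['time'],2),'pos',s['eef_pos'].round(1),'phi',phi.round(3),'tilt',np.degrees(np.arccos(-R[2,2])).round(2),'open',round(s['opening']*88,1),'F',s['wrist_force'].round(1),'j6',s['joint_pos'][5].round(2))
print('twist first',round(-d,3),'then mm',v.round(1),'alt twist',round(-d-np.sign(-d)*np.pi,3))
E
python3 to.py 604.5 -244.5 150 0
```

```text
t 1.7 pos [203.4 484.  238.7] phi 1.173 tilt 0.0 open 88.4 F [ 0.4 -0.   0.4] j6 -0.22
twist first -0.398 then mm [-401.1 -728.5   88.7] alt twist 2.744
```

```bash
python3 -m inch '[{"twist":-0.133},{"twist":-0.133},{"twist":-0.132},{"x":-0.024,"y":-0.043},{"x":-0.024,"y":-0.043}]' 0.2 10
python3 -m inch '[{"x":-0.024,"y":-0.043},{"x":-0.024,"y":-0.043},{"x":-0.024,"y":-0.043},{"x":-0.024,"y":-0.043},{"x":-0.024,"y":-0.043}]'
python3 -m inch '[{"x":-0.024,"y":-0.043},{"x":-0.024,"y":-0.043},{"x":-0.024,"y":-0.043},{"x":-0.024,"y":-0.043},{"x":-0.024,"y":-0.043}]'
python3 -m inch '[{"x":-0.024,"y":-0.043},{"x":-0.024,"y":-0.043},{"x":-0.024,"y":-0.043},{"x":-0.024,"y":-0.043},{"z":0.03}]'
python3 to.py 604.5 -244.5 150 0
```

```text
t 1.7 pos [203.4 484.  238.7] phi 1.173 tilt 0.0 open 88.4 F [ 0.4 -0.   0.4] j6 -0.22
twist first -0.398 then mm [-401.1 -728.5   88.7] alt twist 2.744schema error: expected keys x, y, z, twist
schema error: expected keys x, y, z, twist
schema error: expected keys x, y, z, twist
schema error: expected keys x, y, z, twist
```

```bash
python3 -m inch '[{"x":0,"y":0,"z":0,"twist":-0.133},{"x":0,"y":0,"z":0,"twist":-0.133},{"x":0,"y":0,"z":0,"twist":-0.132},{"x":-0.024,"y":-0.043,"z":0,"twist":0},{"x":-0.024,"y":-0.043,"z":0,"twist":0}]' 0.2 10
python3 to.py 604.5 -244.5 150 0
```

```text
time: 2.2
eef_pos: [251.4, 397.2, 238.4]
tcp_rot: [-0.001, 1.0, -0.0, -0.0]
wrist_force: [0.7, 0.6, 0.3]
opening: 0.802
t 2.2 pos [251.4 397.2 238.4] phi 1.574 tilt 0.01 open 70.6 F [0.7 0.6 0.3] j6 -0.82
twist first 0.003 then mm [-353.1 -641.7   88.6] alt twist -3.139
```

```bash
python3 -m inch '[{"x":-0.024,"y":-0.043,"z":0,"twist":0},{"x":-0.024,"y":-0.043,"z":0,"twist":0},{"x":-0.024,"y":-0.043,"z":0,"twist":0},{"x":-0.024,"y":-0.043,"z":0,"twist":0},{"x":-0.024,"y":-0.043,"z":0,"twist":0}]'
python3 -m inch '[{"x":-0.024,"y":-0.043,"z":0,"twist":0},{"x":-0.024,"y":-0.043,"z":0,"twist":0},{"x":-0.024,"y":-0.043,"z":0,"twist":0},{"x":-0.024,"y":-0.043,"z":0,"twist":0},{"x":-0.024,"y":-0.043,"z":0,"twist":0}]'
python3 -m inch '[{"x":-0.024,"y":-0.043,"z":0,"twist":0},{"x":-0.024,"y":-0.043,"z":0,"twist":0},{"x":-0.024,"y":-0.043,"z":0,"twist":0},{"x":-0.024,"y":-0.043,"z":0.02,"twist":0},{"x":-0.024,"y":-0.043,"z":0.02,"twist":0}]'
python3 to.py 604.5 -244.5 150 0
```

```text
time: 2.7
eef_pos: [372.0, 181.2, 239.0]
tcp_rot: [-0.0, 1.0, 0.0, 0.0]
wrist_force: [0.7, 0.2, -0.5]
opening: 0.8
time: 3.2
eef_pos: [492.2, -34.0, 238.9]
tcp_rot: [0.0, 1.0, -0.0, 0.0]
wrist_force: [0.2, 0.4, 0.9]
opening: 0.801
time: 3.7
eef_pos: [609.5, -243.8, 200.8]
tcp_rot: [0.0, 1.0, -0.0, 0.0]
wrist_force: [0.7, 0.4, 0.4]
opening: 0.799
t 3.7 pos [ 609.5 -243.8  200.8] phi 1.571 tilt 0.06 open 70.3 F [0.7 0.4 0.4] j6 -2.13
twist first -0.0 then mm [ 5.  -0.7 50.8] alt twist 3.142
```

```bash
python3 -m inch '[{"x":0.005,"y":0,"z":0,"twist":0},{"x":0,"y":0,"z":0,"twist":0}]'
python3 - <<'E'
from h import *
p=imaging.capture('wrist'); save(p,'w1'); print(np.round(p['mount'],2).tolist())
E
```

```text
time: 3.9
eef_pos: [603.2, -242.2, 199.9]
tcp_rot: [0.0, 1.0, 0.001, -0.001]
wrist_force: [0.0, -0.2, 0.8]
opening: 0.799
[[-0.0, -0.96, -0.27, 70.74], [1.0, -0.0, -0.0, 1.09], [0.0, -0.27, 0.96, -144.82], [0.0, 0.0, 0.0, 1.0]]
```

View pics/w1.png

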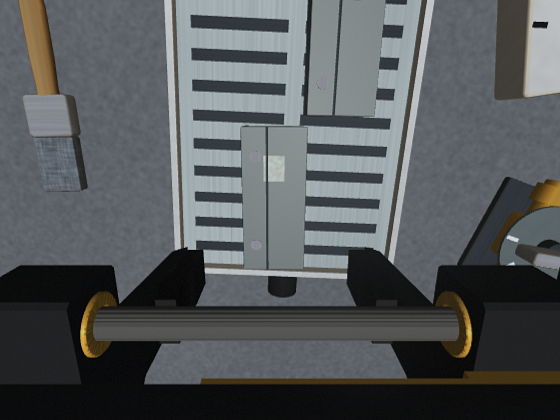

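```bash
python3 -m inch '[{"x":-0.001,"y":-0.002,"z":0.04,"twist":0},{"x":0,"y":0,"z":0.04,"twist":0},{"x":0,"y":0,"z":0.04,"twist":0},{"x":0,"y":0,"z":0.02,"twist":0},{"x":0,"y":0,"z":0.02,"twist":0}]'
python3 to.py 604.5 -244.5 40 0
```

```text
time: 4.45
eef_pos: [605.1, -242.6, 42.0]
tcp_rot: [-0.001, 1.0, -0.0, 0.001]
wrist_force: [0.9, -0.2, 0.2]
opening: 0.803
t 4.45 pos [ 605.1 -242.6   42. ] phi 1.573 tilt 0.11 open 70.7 F [ 0.9 -0.2  0.2] j6 -2.13
twist first 0.002 then mm [ 0.6 -1.9  2. ] alt twist -3.14
```

```bash
python3 -m inch '[{"x":0,"y":-0.002,"z":0.002,"twist":0},{"x":0,"y":0,"z":0,"twist":0}]'
python3 -m inch '[{"x":0,"y":0,"z":0,"twist":0},{"x":0,"y":0,"z":0,"twist":0},{"x":0,"y":0,"z":0,"twist":0},{"x":0,"y":0,"z":0,"twist":0},{"x":0,"y":0,"z":0,"twist":0}]' 1 10
python3 -m inch '[{"x":0,"y":0,"z":0,"twist":0},{"x":0,"y":0,"z":0,"twist":0},{"x":0,"y":0,"z":-0.01,"twist":0},{"x":0,"y":0,"z":-0.01,"twist":0},{"x":0,"y":0,"z":0,"twist":0}]'
```

```text
time: 4.65
eef_pos: [605.2, -245.5, 40.8]
tcp_rot: [-0.001, 1.0, -0.001, 0.001]
wrist_force: [0.3, -0.6, -0.2]
opening: 0.801
time: 5.15
eef_pos: [605.3, -245.7, 40.7]
tcp_rot: [-0.0, 1.0, -0.0, 0.001]
wrist_force: [-1.1, 2.8, 7.2]
opening: 0.636
time: 5.65
eef_pos: [605.4, -246.3, 61.0]
tcp_rot: [-0.0, 1.0, -0.001, 0.001]
wrist_force: [0.2, -0.0, -2.3]
opening: 0.635
```

```bash
python3 -m inch '[{"x":0,"y":0,"z":-0.02,"twist":0},{"x":0,"y":0,"z":-0.03,"twist":0},{"x":0,"y":0,"z":-0.03,"twist":0},{"x":0,"y":0.01,"z":-0.03,"twist":0},{"x":0.005,"y":0.02,"z":-0.02,"twist":0}]'
python3 -m inch '[{"x":0.01,"y":0.03,"z":0,"twist":0},{"x":0.012,"y":0.039,"z":0,"twist":0},{"x":0.012,"y":0.039,"z":0,"twist":0},{"x":0.012,"y":0.039,"z":0,"twist":0},{"x":0.012,"y":0.039,"z":0,"twist":0}]'
python3 -m inch '[{"x":0.012,"y":0.039,"z":0,"twist":0},{"x":0.012,"y":0.039,"z":0,"twist":0},{"x":0.012,"y":0.039,"z":0,"twist":0},{"x":0.012,"y":0.039,"z":0,"twist":0},{"x":0.012,"y":0.039,"z":0,"twist":0}]'
python3 to.py 440 295 15 0
```

```text
time: 6.15
eef_pos: [600.0, -216.7, 191.1]
tcp_rot: [0.001, 1.0, -0.001, 0.001]
wrist_force: [0.6, -0.2, -2.6]
opening: 0.636
time: 6.65
eef_pos: [540.8, -28.4, 189.1]
tcp_rot: [0.0, 1.0, -0.0, -0.0]
wrist_force: [1.1, 0.4, -3.1]
opening: 0.633
time: 7.15
eef_pos: [480.8, 166.6, 189.2]
tcp_rot: [0.0, 1.0, -0.0, 0.0]
wrist_force: [1.1, 0.0, -2.7]
opening: 0.637
t 7.15 pos [480.8 166.6 189.2] phi 1.571 tilt 0.01 open 56.0 F [ 1.1  0.  -2.7] j6 -1.47
twist first -0.0 then mm [ 40.9 128.5 174.2] alt twist 3.142
```

```bash
python3 -m inch '[{"x":0.012,"y":0.038,"z":0,"twist":0},{"x":0.012,"y":0.038,"z":0,"twist":0},{"x":0.01,"y":0.033,"z":0.02,"twist":0},{"x":0.006,"y":0.018,"z":0.035,"twist":0},{"x":0,"y":0,"z":0.035,"twist":0}]'
python3 -m inch '[{"x":0,"y":0,"z":0.03,"twist":0},{"x":0,"y":0,"z":0.02,"twist":0},{"x":0,"y":0,"z":0.015,"twist":0},{"x":0,"y":0,"z":0.01,"twist":0},{"x":0,"y":0,"z":0,"twist":0}]'
python3 to.py 440 295 14 0
```

```text
time: 7.65
eef_pos: [440.7, 294.2, 98.3]
tcp_rot: [-0.002, 1.0, 0.0, 0.001]
wrist_force: [0.4, -0.0, -1.8]
opening: 0.637
time: 8.15
eef_pos: [441.1, 291.9, 23.2]
tcp_rot: [-0.0, 1.0, -0.0, -0.001]
wrist_force: [-0.3, -0.0, -2.0]
opening: 0.638
t 8.15 pos [441.1 291.9  23.2] phi 1.571 tilt 0.11 open 56.1 F [-0.3 -0.  -2. ] j6 -1.21
twist first 0.0 then mm [1.  3.1 9.2] alt twist -3.141
```

```bash
python3 -m inch '[{"x":0.001,"y":0.003,"z":0.005,"twist":0},{"x":0,"y":0,"z":0.003,"twist":0},{"x":0,"y":0,"z":0.001,"twist":0},{"x":0,"y":0,"z":0,"twist":0}]'
python3 to.py 440 295 14 0
```

```text
time: 8.55
eef_pos: [440.6, 295.2, 15.3]
tcp_rot: [-0.0, 1.0, 0.0, 0.0]
wrist_force: [0.1, -0.6, -3.3]
opening: 0.635
t 8.55 pos [440.6 295.2  15.3] phi 1.571 tilt 0.02 open 55.9 F [ 0.1 -0.6 -3.3] j6 -1.2
twist first 0.0 then mm [ 0.6 -0.2  1.3] alt twist -3.141
```

```bash
python3 -m inch '[{"x":0,"y":0,"z":0.001,"twist":0},{"x":0,"y":0,"z":0.0005,"twist":0},{"x":0,"y":0,"z":0,"twist":0}]'
python3 -m inch '[{"x":0,"y":0,"z":0,"twist":0},{"x":0,"y":0,"z":0,"twist":0},{"x":0,"y":0,"z":0,"twist":0},{"x":0,"y":0,"z":-0.01,"twist":0},{"x":0,"y":0,"z":-0.03,"twist":0}]' 0.2
python3 -m inch '[{"x":0,"y":0,"z":-0.04,"twist":0},{"x":0,"y":0,"z":-0.04,"twist":0},{"x":0,"y":0,"z":-0.04,"twist":0},{"x":0,"y":-0.02,"z":-0.03,"twist":0},{"x":0,"y":-0.04,"z":0,"twist":0}]'
python3 look.py | grep -v mat
python3 to.py 465 -188 190 -0.005
```

```text
time: 8.85
eef_pos: [440.7, 295.1, 13.7]
tcp_rot: [-0.0, 1.0, 0.0, 0.0]
wrist_force: [-0.5, -0.4, -2.4]
opening: 0.635
time: 9.35
eef_pos: [439.4, 294.6, 52.7]
tcp_rot: [-0.0, 1.0, -0.001, -0.002]
wrist_force: [0.8, 0.7, -0.9]
opening: 0.801
time: 9.85
eef_pos: [441.8, 236.1, 208.3]
tcp_rot: [-0.002, 1.0, 0.001, 0.004]
wrist_force: [0.0, 0.5, -0.5]
opening: 0.798
book_a ['top'] [ 6.09293e+02  2.98103e+02 -4.10000e-02  1.59000e-01]
book_a ['scene'] [ 5.97515e+02  2.98477e+02 -6.40000e-02  2.30000e-02]
book_a ['top', 'scene'] [ 5.98526e+02  2.98844e+02 -6.70000e-02  9.40000e-02]
book_a ['top'] [6.02727e+02 1.49487e+02 9.20000e-02 2.40000e-02]
book_a ['scene'] [6.01404e+02 1.50489e+02 1.23000e-01 2.20000e-02]
book_a ['top', 'scene'] [6.01815e+02 1.49985e+02 1.02000e-01 2.50000e-02]
binder_a ['scene'] [ 4.65377e+02 -1.88189e+02 -3.90000e-02  2.60000e-02]
bed ['top'] [ 5.34722e+02 -2.27168e+02 -3.70000e-02  3.20000e-02]
bed ['scene'] [ 5.34579e+02 -2.26497e+02 -3.90000e-02  2.70000e-02]
bed ['top', 'scene'] [ 5.34869e+02 -2.26934e+02 -3.60000e-02  3.00000e-02]
valve_grip ['top'] [ 6.5623e+02  1.7701e+01 -1.7560e+00  9.4000e-02]
knob_grip ['top'] [461.691  19.754  -1.088   0.467]
knob_grip ['scene'] [ 4.66237e+02  1.19390e+01 -2.65800e+00  1.90000e-01]
knob_grip ['top', 'scene'] [ 4.6605e+02  1.1931e+01 -2.2750e+00  3.5400e-01]
10.55
valve_grip top [(0.44, np.int64(219), array([275., 163.]))]
valve_grip scene [(0.52, np.int64(7757), array([222., 288.]))]
knob_grip top [(0.89, np.int64(363), array([274., 233.]))]
knob_grip scene [(0.83, np.int64(296), array([261., 209.]))]
t 10.55 pos [440.5 235.4 203.5] phi 1.571 tilt 0.01 open 70.2 F [ 0.8 -1.1 -0.2] j6 -1.32
twist first 0.006 then mm [ -26.6 -423.2   13.5] alt twist -3.136
```

```bash
python3 -m inch '[{"x":-0.003,"y":-0.043,"z":0,"twist":0.02},{"x":-0.003,"y":-0.043,"z":0,"twist":0},{"x":-0.003,"y":-0.043,"z":0,"twist":0},{"x":-0.003,"y":-0.043,"z":0,"twist":0},{"x":-0.003,"y":-0.043,"z":0,"twist":0}]'
python3 -m inch '[{"x":-0.003,"y":-0.043,"z":0,"twist":0},{"x":-0.003,"y":-0.043,"z":0,"twist":0},{"x":-0.003,"y":-0.043,"z":0,"twist":0},{"x":0,"y":-0.043,"z":0,"twist":0},{"x":0,"y":-0.033,"z":0,"twist":0}]'
python3 - <<'E'
from h import *
p=imaging.capture('wrist'); save(p,'w2')
E
python3 to.py 465 -188 40 -0.02
```

```text
time: 11.05
eef_pos: [452.0, 18.4, 203.7]
tcp_rot: [0.01, 1.0, -0.0, 0.0]
wrist_force: [2.0, 0.2, 0.4]
opening: 0.801
time: 11.55
eef_pos: [456.9, -187.5, 203.6]
tcp_rot: [0.01, 1.0, -0.0, 0.0]
wrist_force: [0.8, 1.0, 0.5]
opening: 0.8
t 11.6 pos [ 456.8 -191.   203.4] phi 1.548 tilt 0.11 open 70.3 F [-2.  -1.3 -1.3] j6 -2.18
twist first -0.003 then mm [ -8.1   3.4 163.4] alt twist 3.138
```

View pics/w2.png

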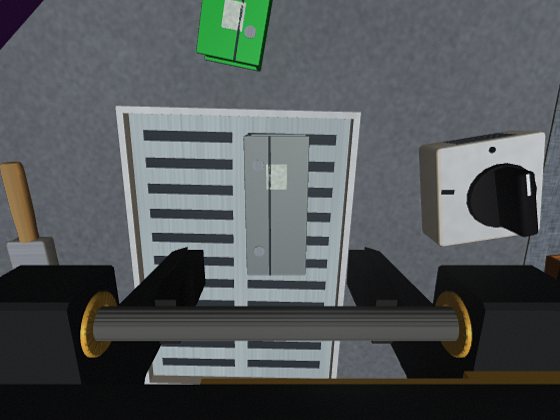

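```bash
python3 -m inch '[{"x":-0.008,"y":0.003,"z":0.04,"twist":0},{"x":0,"y":0,"z":0.04,"twist":0},{"x":0,"y":0,"z":0.04,"twist":0},{"x":0,"y":0,"z":0.025,"twist":0},{"x":0,"y":0,"z":0.01,"twist":0}]'
python3 to.py 465 -188 40 -0.02
```

```text
time: 12.1
eef_pos: [464.3, -181.5, 46.5]
tcp_rot: [0.01, 1.0, 0.001, -0.002]
wrist_force: [1.3, -0.9, -0.3]
opening: 0.799
t 12.1 pos [ 464.3 -181.5   46.5] phi 1.551 tilt 0.22 open 70.3 F [ 1.3 -0.9 -0.3] j6 -2.16
twist first 0.0 then mm [-0.8 -6.5  6.4] alt twist -3.141
```

```bash
python3 -m inch '[{"x":0,"y":0,"z":0,"twist":0},{"x":0,"y":0,"z":0,"twist":0}]'
python3 to.py 465 -188 40 -0.02
```

```text
time: 12.3
eef_pos: [465.9, -182.7, 49.8]
tcp_rot: [0.01, 1.0, -0.001, 0.001]
wrist_force: [-0.3, -0.4, 1.0]
opening: 0.803
t 12.3 pos [ 465.9 -182.7   49.8] phi 1.551 tilt 0.11 open 70.7 F [-0.3 -0.4  1. ] j6 -2.16
twist first 0.0 then mm [ 0.8 -5.3  9.8] alt twist -3.141
```

```bash
python3 -m inch '[{"x":0.0,"y":-0.005,"z":0.003,"twist":0},{"x":0,"y":0,"z":0.006,"twist":0},{"x":0,"y":0,"z":0,"twist":0}]'
python3 -m inch '[{"x":0,"y":0,"z":0,"twist":0},{"x":0,"y":0,"z":0,"twist":0},{"x":0,"y":0,"z":0,"twist":0},{"x":0,"y":0,"z":0,"twist":0},{"x":0,"y":0,"z":0,"twist":0}]' 1 10
python3 -m inch '[{"x":0,"y":0,"z":0,"twist":0},{"x":0,"y":0,"z":0,"twist":0},{"x":0,"y":0,"z":-0.01,"twist":0},{"x":0,"y":0,"z":-0.01,"twist":0},{"x":0,"y":0,"z":0,"twist":0}]'
```

```text
time: 12.6
eef_pos: [464.9, -187.4, 39.3]
tcp_rot: [0.01, 1.0, 0.0, -0.0]
wrist_force: [0.6, 0.1, 0.4]
opening: 0.797
time: 13.1
eef_pos: [465.2, -187.4, 39.7]
tcp_rot: [0.01, 1.0, -0.0, 0.0]
wrist_force: [-0.7, 1.1, 1.7]
opening: 0.638
time: 13.6
eef_pos: [465.7, -187.7, 61.0]
tcp_rot: [0.01, 1.0, -0.001, 0.001]
wrist_force: [-0.1, 0.1, -4.0]
opening: 0.636
```

```bash
python3 -m inch '[{"x":0,"y":0,"z":-0.02,"twist":0},{"x":0,"y":0,"z":-0.03,"twist":0},{"x":0,"y":0,"z":-0.03,"twist":0},{"x":0,"y":0.01,"z":-0.03,"twist":0},{"x":0,"y":0.02,"z":-0.02,"twist":-0.02}]'
python3 -m inch '[{"x":0.003,"y":0.03,"z":0,"twist":0},{"x":0.003,"y":0.039,"z":0,"twist":0},{"x":0.003,"y":0.039,"z":0,"twist":0},{"x":0.003,"y":0.039,"z":0,"twist":0},{"x":0.003,"y":0.039,"z":0,"twist":0}]'
python3 -m inch '[{"x":0.003,"y":0.039,"z":0,"twist":0},{"x":0.003,"y":0.039,"z":0,"twist":0},{"x":0.003,"y":0.030,"z":0,"twist":0},{"x":0.00,"y":0.02,"z":0,"twist":0},{"x":0.0,"y":0.0,"z":0,"twist":0}]'
python3 to.py 440 165 15 0
```

```text
time: 14.1
eef_pos: [465.9, -157.9, 191.5]
tcp_rot: [0.0, 1.0, -0.001, 0.001]
wrist_force: [0.7, 0.2, -4.8]
opening: 0.637
time: 14.6
eef_pos: [450.1, 30.2, 189.6]
tcp_rot: [0.0, 1.0, 0.0, -0.0]
wrist_force: [-0.0, -0.5, -4.5]
opening: 0.637
time: 15.1
eef_pos: [441.1, 158.5, 189.4]
tcp_rot: [-0.002, 1.0, 0.0, -0.0]
wrist_force: [-1.0, -1.0, -4.1]
opening: 0.634
t 15.1 pos [441.1 158.5 189.4] phi 1.574 tilt 0.03 open 55.8 F [-1.  -1.  -4.1] j6 -1.48
twist first 0.003 then mm [  1.    6.5 174.4] alt twist -3.138
```

```bash
python3 -m inch '[{"x":0,"y":0.007,"z":0.03,"twist":0},{"x":0,"y":0,"z":0.04,"twist":0},{"x":0,"y":0,"z":0.04,"twist":0},{"x":0,"y":0,"z":0.03,"twist":0},{"x":0,"y":0,"z":0.015,"twist":0}]'
python3 -m inch '[{"x":0,"y":0,"z":0.008,"twist":0},{"x":0,"y":0,"z":0,"twist":0},{"x":0,"y":0,"z":0,"twist":0}]'
python3 to.py 440 165 13 0
```

```text
time: 15.6
eef_pos: [440.4, 162.6, 32.2]
tcp_rot: [0.0, 1.0, -0.0, -0.002]
wrist_force: [1.2, -0.2, -3.7]
opening: 0.633
time: 15.9
eef_pos: [442.2, 163.4, 27.4]
tcp_rot: [0.0, 1.0, 0.0, 0.001]
wrist_force: [0.2, 0.6, -3.4]
opening: 0.632
t 15.9 pos [442.2 163.4  27.4] phi 1.571 tilt 0.08 open 55.6 F [ 0.2  0.6 -3.4] j6 -1.47
twist first -0.0 then mm [ 2.2  1.6 14.4] alt twist 3.142
```

```bash
python3 -m inch '[{"x":0,"y":0,"z":0.007,"twist":0},{"x":0,"y":0,"z":0.004,"twist":0},{"x":0,"y":0,"z":0.002,"twist":0},{"x":0,"y":0,"z":0.001,"twist":0},{"x":0,"y":0,"z":0,"twist":0}]'
python3 to.py 440 165 13 0
```

```text
time: 16.4
eef_pos: [441.7, 163.7, 12.7]
tcp_rot: [-0.0, 1.0, -0.0, 0.0]
wrist_force: [-1.4, -0.3, -0.3]
opening: 0.636
t 16.4 pos [441.7 163.7  12.7] phi 1.571 tilt 0.01 open 56.0 F [-1.4 -0.3 -0.3] j6 -1.47
twist first 0.0 then mm [ 1.7  1.3 -0.3] alt twist -3.141
```

```bash
python3 -m inch '[{"x":0,"y":0,"z":0,"twist":0},{"x":0,"y":0,"z":0,"twist":0},{"x":0,"y":0,"z":0,"twist":0},{"x":0,"y":0,"z":-0.01,"twist":0},{"x":0,"y":0,"z":-0.03,"twist":0}]' 0.25
python3 -m inch '[{"x":0,"y":0,"z":-0.04,"twist":0},{"x":0,"y":0,"z":-0.04,"twist":0},{"x":0,"y":0,"z":-0.04,"twist":0},{"x":0,"y":0,"z":-0.03,"twist":0},{"x":0,"y":-0.04,"z":0,"twist":0}]'
python3 -m inch '[{"x":0,"y":-0.04,"z":-0.01,"twist":0},{"x":0,"y":-0.04,"z":0,"twist":0},{"x":0,"y":0,"z":0,"twist":0}]'
cat >> look.py <<'E'
go('binder_a',(440,164,20),130,56,3,41,th,tol=15); go('binder_a',(440,295,20),130,56,3,41,th,tol=15)
save(P['top'],'top%d'%int(observe()['time']))
E
python3 look.py | grep -v mat
python3 to.py 602 150 50 0.1
```

```text
time: 16.9
eef_pos: [440.5, 163.4, 52.0]
tcp_rot: [-0.0, 1.0, -0.0, -0.002]
wrist_force: [0.2, -0.2, 0.1]
opening: 0.753
time: 17.4
eef_pos: [443.0, 125.5, 207.2]
tcp_rot: [-0.002, 1.0, 0.0, 0.004]
wrist_force: [0.2, -0.3, -0.7]
opening: 0.751
time: 17.7
eef_pos: [441.7, 40.4, 213.6]
tcp_rot: [0.002, 1.0, -0.0, 0.001]
wrist_force: [0.9, 0.2, 0.5]
opening: 0.751
book_a ['top'] [ 5.99819e+02  2.97882e+02 -4.90000e-02  2.80000e-02]
book_a ['scene'] [ 5.95261e+02  2.99617e+02 -7.70000e-02  6.30000e-02]
book_a ['top', 'scene'] [ 5.99459e+02  2.98363e+02 -5.40000e-02  4.80000e-02]
book_a ['scene'] [6.01849e+02 1.50645e+02 6.90000e-02 3.90000e-02]
bed ['top'] [ 5.34929e+02 -2.29730e+02 -4.40000e-02  3.20000e-02]
bed ['scene'] [ 5.35962e+02 -2.27006e+02 -4.50000e-02  3.10000e-02]
bed ['top', 'scene'] [ 5.33345e+02 -2.26761e+02 -4.40000e-02  3.20000e-02]
valve_grip ['top'] [ 6.55153e+02  1.68130e+01 -1.73900e+00  1.12000e-01]
valve_grip ['scene'] [ 6.55729e+02  1.73740e+01 -1.70400e+00  1.05000e-01]
valve_grip ['top', 'scene'] [ 6.55653e+02  1.74900e+01 -1.73500e+00  1.10000e-01]
knob_grip ['
[... 183 characters left out ...]
, (0.58, np.int64(378), array([336., 283.]))]
knob_grip top []
knob_grip scene [(0.87, np.int64(287), array([261., 209.]))]
binder_a ['top'] [448.12  149.746   0.475   0.832]
binder_a ['scene'] [ 4.41379e+02  1.64569e+02 -2.00000e-03  3.20000e-02]
binder_a ['top', 'scene'] [ 4.41025e+02  1.63713e+02 -3.00000e-03  4.36000e-01]
binder_a ['top'] [ 4.41555e+02  2.94577e+02 -2.30000e-02  5.30000e-02]
binder_a ['scene'] [4.37120e+02 2.94333e+02 2.30000e-02 3.00000e-02]
binder_a ['top', 'scene'] [ 4.38279e+02  2.93841e+02 -1.20000e-02  4.50000e-02]
t 18.4 pos [441.6  43.8 212.6] phi 1.571 tilt 0.01 open 66.2 F [ 0.2 -0.3 -0.6] j6 -1.74
twist first -0.1 then mm [-170.2   89.7  162.5] alt twist 3.042
```

```bash
python3 -m inch '[{"x":0,"y":0,"z":0,"twist":-0.1},{"x":-0.03,"y":0.018,"z":0,"twist":0},{"x":-0.04,"y":0.024,"z":0,"twist":0},{"x":-0.04,"y":0.024,"z":0,"twist":0},{"x":-0.03,"y":0.018,"z":0,"twist":0}]'
python3 -m inch '[{"x":-0.02,"y":0.006,"z":0.02,"twist":0},{"x":0,"y":0,"z":0.02,"twist":0},{"x":0,"y":0,"z":0,"twist":0}]'
python3 - <<'E'
from h import *
p=imaging.capture('wrist'); save(p,'w3')
E
python3 to.py 592 149 60 0.1
```

```text
time: 18.9
eef_pos: [574.1, 142.9, 212.2]
tcp_rot: [-0.05, 0.999, 0.0, 0.0]
wrist_force: [-0.5, -1.1, 0.3]
opening: 0.749
time: 19.2
eef_pos: [590.8, 149.4, 169.5]
tcp_rot: [-0.05, 0.999, -0.0, -0.003]
wrist_force: [0.0, -0.2, 0.3]
opening: 0.749
t 19.25 pos [591.3 149.2 171.7] phi 1.671 tilt 0.15 open 66.1 F [ 0.3 -0.6  0.4] j6 -1.62
twist first 0.0 then mm [ -1.   -0.2 111.6] alt twist -3.141
```

View pics/w3.png

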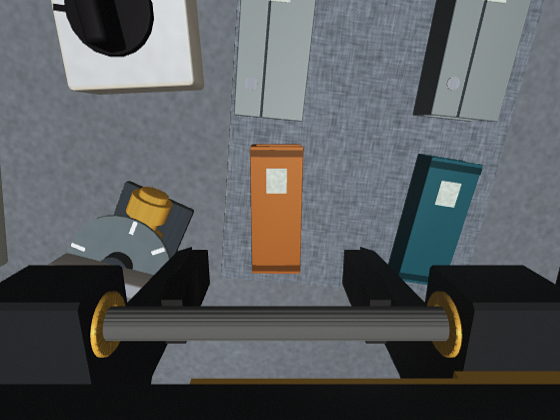

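```bash
python3 -m inch '[{"x":0,"y":0,"z":0.04,"twist":0},{"x":0,"y":0,"z":0.04,"twist":0},{"x":0,"y":0,"z":0.03,"twist":0},{"x":0,"y":0,"z":0.01,"twist":0},{"x":0,"y":0,"z":0,"twist":0}]'
python3 to.py 592 149 9 0.1
```

```text
time: 19.75
eef_pos: [591.9, 149.0, 53.0]
tcp_rot: [-0.05, 0.999, -0.0, -0.0]
wrist_force: [0.2, 0.2, -0.4]
opening: 0.747
t 19.75 pos [591.9 149.   53. ] phi 1.671 tilt 0.02 open 65.8 F [ 0.2  0.2 -0.4] j6 -1.62
twist first -0.0 then mm [-0.1 -0.  44. ] alt twist 3.142
```

```bash
python3 -m inch '[{"x":0,"y":0,"z":0.015,"twist":0},{"x":0,"y":0,"z":0.012,"twist":0},{"x":0,"y":0,"z":0.008,"twist":0},{"x":0,"y":0,"z":0.006,"twist":0},{"x":0,"y":0,"z":0.003,"twist":0}]'
python3 -m inch '[{"x":0,"y":0,"z":0,"twist":0},{"x":0,"y":0,"z":0,"twist":0}]'
```

```text
time: 20.25
eef_pos: [591.7, 149.2, 8.0]
tcp_rot: [-0.05, 0.999, -0.0, -0.0]
wrist_force: [-0.8, 0.1, -0.3]
opening: 0.752
time: 20.45
eef_pos: [592.1, 149.2, 8.9]
tcp_rot: [-0.05, 0.999, -0.0, 0.0]
wrist_force: [0.4, -0.0, -0.2]
opening: 0.75
```

```bash
python3 -m inch '[{"x":0,"y":0,"z":0,"twist":0},{"x":0,"y":0,"z":0,"twist":0},{"x":0,"y":0,"z":0,"twist":0},{"x":0,"y":0,"z":0,"twist":0},{"x":0,"y":0,"z":0,"twist":0}]' 1 11
python3 -m inch '[{"x":0,"y":0,"z":0,"twist":0},{"x":0,"y":0,"z":0,"twist":0},{"x":0,"y":0,"z":-0.01,"twist":0},{"x":0,"y":0,"z":-0.01,"twist":0},{"x":0,"y":0,"z":0,"twist":0}]'
python3 -m inch '[{"x":0,"y":0,"z":-0.02,"twist":0},{"x":0,"y":0,"z":-0.03,"twist":0},{"x":0,"y":0,"z":-0.04,"twist":0},{"x":0,"y":0,"z":-0.04,"twist":0},{"x":0,"y":0,"z":-0.03,"twist":0}]'
python3 - <<'E'
from h import *
p=imaging.capture('wrist'); save(p,'w4')
E
python3 to.py 600 -234 190 -0.04
```

```text
time: 20.95
eef_pos: [591.9, 149.2, 8.8]
tcp_rot: [-0.05, 0.999, 0.0, 0.0]
wrist_force: [-0.2, -0.9, 1.8]
opening: 0.522
time: 21.45
eef_pos: [592.6, 149.2, 30.3]
tcp_rot: [-0.05, 0.999, -0.0, 0.001]
wrist_force: [-0.2, -0.2, -2.3]
opening: 0.523
time: 21.95
eef_pos: [592.0, 149.2, 191.2]
tcp_rot: [-0.05, 0.999, -0.0, 0.001]
wrist_force: [0.2, -0.2, -3.2]
opening: 0.522
t 22.0 pos [593.6 149.3 195.9] phi 1.671 tilt 0.53 open 45.8 F [1.3 0.4 2.6] j6 -1.62
twist first 0.14 then mm [ -21.7 -382.8    6.3] alt twist -3.001
```

View pics/w4.png

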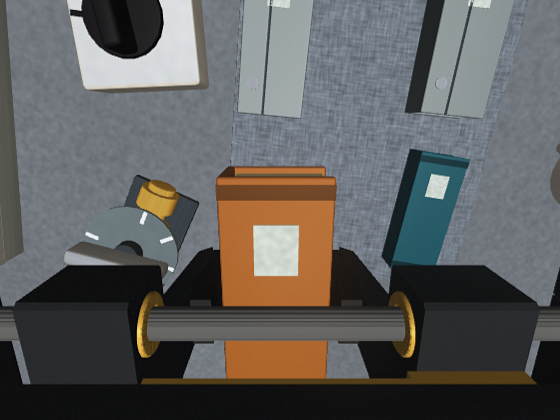

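```bash
python3 -m inch '[{"x":0,"y":0,"z":0,"twist":0.07},{"x":0,"y":0,"z":0,"twist":0.07},{"x":-0.002,"y":-0.03,"z":0,"twist":0},{"x":-0.002,"y":-0.04,"z":0,"twist":0},{"x":-0.002,"y":-0.04,"z":0,"twist":0}]'
python3 -m inch '[{"x":-0.002,"y":-0.04,"z":0,"twist":0},{"x":-0.002,"y":-0.04,"z":0,"twist":0},{"x":-0.002,"y":-0.04,"z":0,"twist":0},{"x":-0.002,"y":-0.04,"z":0,"twist":0},{"x":-0.002,"y":-0.04,"z":0,"twist":0}]'
python3 -m inch '[{"x":0,"y":-0.04,"z":0,"twist":0},{"x":0,"y":-0.02,"z":0,"twist":0},{"x":0,"y":-0.01,"z":0,"twist":0},{"x":0,"y":0,"z":0,"twist":0},{"x":0,"y":0,"z":0,"twist":0}]'
python3 to.py 595 -230 38 -0.04
```

```text
time: 22.5
eef_pos: [593.0, 38.1, 187.8]
tcp_rot: [0.019, 1.0, 0.0, -0.0]
wrist_force: [0.7, -0.3, -0.8]
opening: 0.521
time: 23.0
eef_pos: [595.1, -162.8, 187.8]
tcp_rot: [0.02, 1.0, 0.0, -0.0]
wrist_force: [-0.1, -0.3, -1.5]
opening: 0.517
time: 23.5
eef_pos: [592.9, -229.7, 188.4]
tcp_rot: [0.019, 1.0, 0.0, -0.0]
wrist_force: [0.6, 0.6, -2.6]
opening: 0.523
t 23.5 pos [ 592.9 -229.7  188.4] phi 1.532 tilt 0.04 open 46.1 F [ 0.6  0.6 -2.6] j6 -2.09
twist first 0.001 then mm [ -2.1  -0.3 150.4] alt twist -3.14
```

```bash
python3 -m inch '[{"x":-0.002,"y":0,"z":0.03,"twist":0},{"x":0,"y":0,"z":0.04,"twist":0},{"x":0,"y":0,"z":0.03,"twist":0},{"x":0,"y":0,"z":0.02,"twist":0},{"x":0,"y":0,"z":0.01,"twist":0}]'
python3 -m inch '[{"x":0,"y":0,"z":0.008,"twist":0},{"x":0,"y":0,"z":0,"twist":0},{"x":0,"y":0,"z":0,"twist":0}]'
python3 to.py 595 -230 36 -0.04
```

```text
time: 24.0
eef_pos: [594.4, -229.2, 56.8]
tcp_rot: [0.019, 1.0, 0.001, -0.001]
wrist_force: [1.1, 0.2, -2.1]
opening: 0.522
time: 24.3
eef_pos: [595.2, -231.2, 51.6]
tcp_rot: [0.02, 1.0, -0.0, 0.001]
wrist_force: [0.6, -0.2, -1.7]
opening: 0.52
t 24.3 pos [ 595.2 -231.2   51.6] phi 1.531 tilt 0.09 open 45.7 F [ 0.6 -0.2 -1.7] j6 -2.08
twist first 0.001 then mm [ 0.3  1.2 15.6] alt twist -3.141
```

```bash
python3 -m inch '[{"x":0,"y":0,"z":0.007,"twist":0},{"x":0,"y":0,"z":0.004,"twist":0},{"x":0,"y":0,"z":0.003,"twist":0},{"x":0,"y":0,"z":0.001,"twist":0},{"x":0,"y":0,"z":0,"twist":0}]'
python3 to.py 595 -230 36 -0.04
```

```text
time: 24.8
eef_pos: [594.7, -231.3, 35.8]
tcp_rot: [0.02, 1.0, -0.0, 0.0]
wrist_force: [-0.7, -0.4, -0.6]
opening: 0.521
t 24.8 pos [ 594.7 -231.3   35.8] phi 1.531 tilt 0.01 open 45.8 F [-0.7 -0.4 -0.6] j6 -2.09
twist first 0.0 then mm [-0.2  1.3 -0.2] alt twist -3.141
```

```bash
python3 -m inch '[{"x":0,"y":0,"z":0,"twist":0},{"x":0,"y":0,"z":0,"twist":0},{"x":0,"y":0,"z":0,"twist":0},{"x":0,"y":0,"z":-0.01,"twist":0},{"x":0,"y":0,"z":-0.03,"twist":0}]' 0.25
python3 -m inch '[{"x":0,"y":0,"z":-0.04,"twist":0},{"x":0,"y":0,"z":-0.04,"twist":0},{"x":0,"y":0,"z":-0.04,"twist":0},{"x":0,"y":0.04,"z":0,"twist":0},{"x":0,"y":0.04,"z":0,"twist":0}]'
python3 -m inch '[{"x":0,"y":0.04,"z":0,"twist":0},{"x":0,"y":0.04,"z":0,"twist":0},{"x":0,"y":0,"z":0,"twist":0},{"x":0,"y":0,"z":0,"twist":0}]'
cat >> look.py <<'E'
go('book_a',(605,-230,40),120,46,30,60,th)
E
python3 look.py | grep -v mat
python3 to.py 598.5 299 180 -0.055
```

```text
time: 25.3
eef_pos: [593.6, -230.6, 74.2]
tcp_rot: [0.02, 1.0, 0.001, -0.002]
wrist_force: [0.8, 0.1, 0.3]
opening: 0.75
time: 25.8
eef_pos: [598.1, -151.1, 197.6]
tcp_rot: [0.021, 1.0, -0.001, 0.002]
wrist_force: [0.1, 0.8, -0.1]
opening: 0.748
time: 26.2
eef_pos: [601.2, -71.1, 196.4]
tcp_rot: [0.019, 1.0, -0.0, 0.0]
wrist_force: [0.4, -0.5, 0.3]
opening: 0.749
book_a ['top'] [ 5.99954e+02  2.98689e+02 -4.70000e-02  2.90000e-02]
book_a ['scene'] [ 5.96817e+02  3.00109e+02 -8.80000e-02  4.10000e-02]
book_a ['top', 'scene'] [ 5.98280e+02  2.98505e+02 -4.90000e-02  4.00000e-02]
bed ['top'] [ 5.33256e+02 -2.29184e+02 -4.70000e-02  7.70000e-02]
bed ['scene'] [ 5.3472e+02 -2.2689e+02 -4.1000e-02  2.5000e-02]
bed ['top', 'scene'] [ 5.33743e+02 -2.27797e+02 -4.60000e-02  5.20000e-02]
valve_grip ['scene'] [ 6.56217e+02  1.77000e+01 -1.73000e+00  9.30000e-02]
26.9
valve_grip top []
valve_grip scene [(0.66, np.int64(241), array([311., 240.])), (0.53, np.int64(788), array([149., 340.]))]
knob_grip top []
knob_grip scene []
binder_a ['top'] [4.56219e+02 1.35301e+02 2.40000e-02 3.10000e-02]
binder_a ['top'] [ 4.40829e+02  2.95062e+02 -3.20000e-02  5.60000e-02]
binder_a ['scene'] [ 4.38121e+02  2.99709e+02 -9.60000e-02  1.16000e-01]
binder_a ['top', 'scene'] [ 4.39791e+02  2.95417e+02 -1.30000e-02  9.40000e-02]
book_a ['top'] [ 6.03754e+02 -2.31923e+02 -4.20000e-02  5.60000e-02]
book_a ['scene'] [ 6.04880e+02 -2.33913e+02 -3.80000e-02  2.70000e-02]
book_a ['top', 'scene'] [ 6.04789e+02 -2.33255e+02 -5.60000e-02  4.40000e-02]
t 26.9 pos [601.1 -71.4 195.6] phi 1.531 tilt 0.0 open 66.2 F [-0.5  0.4 -0.4] j6 -1.84
twist first 0.015 then mm [ 22.9 369.7  15.6] alt twist -3.126
```

```bash
ls pics; python3 - <<'E'
import cv2
a=cv2.imread('pics/top26.png')
cv2.imwrite('pics/t26z.png',cv2.resize(a[120:340,140:420],None,fx=2.7,fy=2.7,interpolation=cv2.INTER_CUBIC))
E
```

```text
scene0.png
top0.png
top18.png
top26.png
vk.png
w1.png
w2.png
w3.png
w4.png
```

View pics/t26z.png

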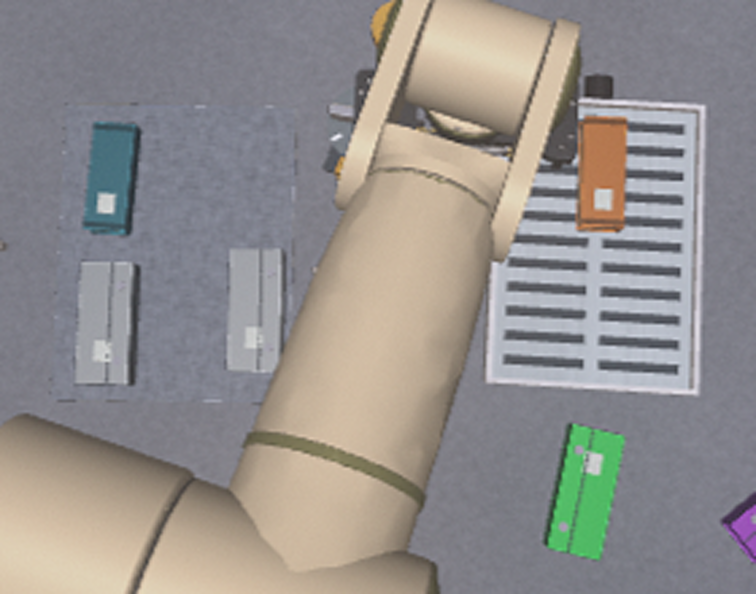

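```bash
python3 -m inch '[{"x":0.002,"y":0.03,"z":0,"twist":0.01},{"x":0.002,"y":0.043,"z":0,"twist":0},{"x":0.002,"y":0.043,"z":0,"twist":0},{"x":0.002,"y":0.043,"z":0,"twist":0},{"x":0.002,"y":0.043,"z":0,"twist":0}]'
python3 -m inch '[{"x":0.003,"y":0.043,"z":0,"twist":0},{"x":0.003,"y":0.043,"z":0,"twist":0},{"x":0.003,"y":0.043,"z":0,"twist":0},{"x":0.003,"y":0.025,"z":0.01,"twist":0},{"x":0.001,"y":0.014,"z":0.01,"twist":0}]'
python3 -m inch '[{"x":0,"y":0,"z":0,"twist":0},{"x":0,"y":0,"z":0,"twist":0}]'
python3 - <<'E'
from h import *
p=imaging.capture('wrist'); save(p,'w5')
E
python3 to.py 598.5 299 60 -0.05
```

```text
time: 27.4
eef_pos: [600.6, 132.6, 195.7]
tcp_rot: [0.025, 1.0, 0.0, 0.0]
wrist_force: [0.9, -0.0, -0.8]
opening: 0.754
time: 27.9
eef_pos: [595.7, 301.5, 175.1]
tcp_rot: [0.024, 1.0, 0.0, 0.0]
wrist_force: [-0.7, -0.1, -0.7]
opening: 0.75
time: 28.1
eef_pos: [596.5, 298.3, 175.5]
tcp_rot: [0.025, 1.0, -0.0, -0.0]
wrist_force: [-0.7, 0.7, 0.2]
opening: 0.753
t 28.15 pos [596.7 298.  175.9] phi 1.52 tilt 0.02 open 66.2 F [ 0.2 -0.6  0. ] j6 -1.23
twist first -0.001 then mm [ -1.7   1.1 115.9] alt twist 3.141
```

View pics/w5.png

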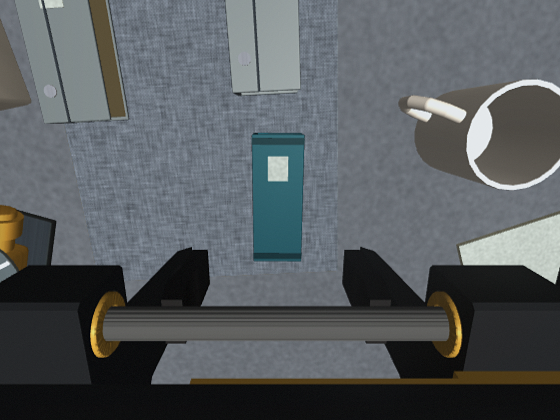

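```bash
python3 -m inch '[{"x":-0.002,"y":0.001,"z":0.04,"twist":0},{"x":0,"y":0,"z":0.04,"twist":0},{"x":0,"y":0,"z":0.04,"twist":0},{"x":0,"y":0,"z":0.02,"twist":0},{"x":0,"y":0,"z":0.01,"twist":0}]'
python3 -m inch '[{"x":0,"y":0,"z":0.01,"twist":0},{"x":0,"y":0,"z":0.004,"twist":0},{"x":0,"y":0,"z":0.002,"twist":0},{"x":0,"y":0,"z":0,"twist":0}]'
python3 to.py 598.5 299 9 -0.05
```

```text
time: 28.65
eef_pos: [598.1, 298.6, 24.1]
tcp_rot: [0.026, 1.0, -0.0, -0.001]
wrist_force: [-0.6, 0.3, 0.4]
opening: 0.756
time: 29.05
eef_pos: [598.6, 300.3, 10.3]
tcp_rot: [0.025, 1.0, 0.0, 0.001]
wrist_force: [-0.1, -0.5, 0.8]
opening: 0.75
t 29.05 pos [598.6 300.3  10.3] phi 1.521 tilt 0.07 open 66.0 F [-0.1 -0.5  0.8] j6 -1.23
twist first 0.0 then mm [ 0.1 -1.3  1.3] alt twist -3.141
```

```bash
python3 -m inch '[{"x":0,"y":-0.001,"z":0.001,"twist":0},{"x":0,"y":0,"z":0,"twist":0}]'
python3 -m inch '[{"x":0,"y":0,"z":0,"twist":0},{"x":0,"y":0,"z":0,"twist":0},{"x":0,"y":0,"z":0,"twist":0},{"x":0,"y":0,"z":0,"twist":0},{"x":0,"y":0,"z":0,"twist":0}]' 1 11
python3 -m inch '[{"x":0,"y":0,"z":0,"twist":0},{"x":0,"y":0,"z":0,"twist":0},{"x":0,"y":0,"z":-0.01,"twist":0},{"x":0,"y":0,"z":-0.01,"twist":0},{"x":0,"y":0,"z":0,"twist":0}]'
python3 -m inch '[{"x":0,"y":0,"z":-0.02,"twist":0},{"x":0,"y":0,"z":-0.03,"twist":0},{"x":0,"y":0,"z":-0.04,"twist":0},{"x":0,"y":0,"z":-0.04,"twist":0},{"x":0,"y":0,"z":-0.03,"twist":0}]'
python3 to.py 465 -225 190 -0.04
```

```text
time: 29.25
eef_pos: [598.4, 299.2, 9.0]
tcp_rot: [0.025, 1.0, 0.0, 0.0]
wrist_force: [-0.2, 0.5, -0.1]
opening: 0.75
time: 29.75
eef_pos: [598.3, 299.3, 8.7]
tcp_rot: [0.025, 1.0, 0.0, 0.0]
wrist_force: [-0.0, 0.1, 1.3]
opening: 0.518
time: 30.25
eef_pos: [599.0, 299.5, 30.5]
tcp_rot: [0.025, 1.0, 0.0, 0.001]
wrist_force: [0.7, 0.6, -3.2]
opening: 0.518
time: 30.75
eef_pos: [598.4, 299.3, 191.4]
tcp_rot: [0.025, 1.0, 0.0, 0.001]
wrist_force: [0.3, -0.2, -3.5]
opening: 0.521
t 30.75 pos [598.4 299.3 191.4] phi 1.521 tilt 0.14 open 45.8 F [ 0.3 -0.2 -3.5] j6 -1.23
twist first -0.01 then mm [ 112.3 -529.2    0.8] alt twist 3.132
```

```bash
python3 -m inch '[{"x":0.005,"y":-0.025,"z":0,"twist":-0.01},{"x":0.008,"y":-0.039,"z":0,"twist":0},{"x":0.008,"y":-0.039,"z":0,"twist":0},{"x":0.008,"y":-0.039,"z":0,"twist":0},{"x":0.008,"y":-0.039,"z":0,"twist":0}]'
python3 -m inch '[{"x":0.008,"y":-0.039,"z":0,"twist":0},{"x":0.008,"y":-0.039,"z":0,"twist":0},{"x":0.008,"y":-0.039,"z":0,"twist":0},{"x":0.008,"y":-0.039,"z":0,"twist":0},{"x":0.008,"y":-0.039,"z":0,"twist":0}]'
python3 -m inch '[{"x":0.008,"y":-0.039,"z":0,"twist":0},{"x":0.008,"y":-0.039,"z":0,"twist":0},{"x":0.008,"y":-0.039,"z":0,"twist":0},{"x":0.008,"y":-0.02,"z":0,"twist":0},{"x":0.004,"y":-0.01,"z":0,"twist":0}]'
python3 -m inch '[{"x":0,"y":0,"z":0,"twist":0},{"x":0,"y":0,"z":0,"twist":0},{"x":0,"y":0,"z":0,"twist":0}]'
python3 to.py 465 -225 36 -0.04
```

```text
time: 31.25
eef_pos: [553.0, 118.5, 188.7]
tcp_rot: [0.02, 1.0, -0.0, 0.0]
wrist_force: [-0.2, 0.3, -3.2]
opening: 0.522
time: 31.75
eef_pos: [505.3, -74.8, 188.8]
tcp_rot: [0.02, 1.0, -0.0, 0.0]
wrist_force: [0.2, -0.1, -2.9]
opening: 0.524
time: 32.25
eef_pos: [463.5, -220.3, 188.6]
tcp_rot: [0.021, 1.0, -0.0, -0.0]
wrist_force: [-0.4, 0.8, -3.1]
opening: 0.52
time: 32.55
eef_pos: [464.7, -217.7, 188.7]
tcp_rot: [0.019, 1.0, 0.0, 0.0]
wrist_force: [-0.4, 0.4, -3.2]
opening: 0.525
t 32.55 pos [ 464.7 -217.7  188.7] phi 1.532 tilt 0.01 open 46.2 F [-0.4  0.4 -3.2] j6 -2.2
twist first 0.002 then mm [ -0.6  -7.3 152.7] alt twist -3.14
```

```bash
python3 -m inch '[{"x":0,"y":-0.007,"z":0.03,"twist":0},{"x":0,"y":0,"z":0.04,"twist":0},{"x":0,"y":0,"z":0.03,"twist":0},{"x":0,"y":0,"z":0.025,"twist":0},{"x":0,"y":0,"z":0.012,"twist":0}]'
python3 -m inch '[{"x":0,"y":0,"z":0,"twist":0},{"x":0,"y":0,"z":0,"twist":0}]'
python3 to.py 465 -225 36 -0.04
```

```text
time: 33.05
eef_pos: [463.6, -224.4, 49.7]
tcp_rot: [0.019, 1.0, 0.001, -0.001]
wrist_force: [0.5, 0.3, -3.6]
opening: 0.521
time: 33.25
eef_pos: [464.7, -225.9, 52.6]
tcp_rot: [0.02, 1.0, -0.0, 0.001]
wrist_force: [-0.0, 0.2, -3.0]
opening: 0.522
t 33.25 pos [ 464.7 -225.9   52.6] phi 1.532 tilt 0.09 open 46.0 F [-0.   0.2 -3. ] j6 -2.21
twist first 0.001 then mm [-0.3  0.9 16.6] alt twist -3.141
```

```bash
python3 -m inch '[{"x":0,"y":0,"z":0.008,"twist":0},{"x":0,"y":0,"z":0.004,"twist":0},{"x":0,"y":0,"z":0.003,"twist":0},{"x":0,"y":0,"z":0.001,"twist":0},{"x":0,"y":0,"z":0,"twist":0}]'
python3 to.py 465 -225 36 -0.04
```

```text
time: 33.75
eef_pos: [464.1, -225.9, 35.7]
tcp_rot: [0.02, 1.0, -0.0, 0.0]
wrist_force: [0.5, 0.5, -3.1]
opening: 0.519
t 33.75 pos [ 464.1 -225.9   35.7] phi 1.531 tilt 0.02 open 45.7 F [ 0.5  0.5 -3.1] j6 -2.21
twist first 0.0 then mm [-0.9  0.9 -0.3] alt twist -3.141
```

```bash
python3 -m inch '[{"x":0,"y":0,"z":0.0005,"twist":0},{"x":0,"y":0,"z":0,"twist":0},{"x":0,"y":0,"z":0,"twist":0}]'
python3 -m inch '[{"x":0,"y":0,"z":0.0005,"twist":0},{"x":0,"y":0,"z":0,"twist":0},{"x":0,"y":0,"z":0,"twist":0}]'
```

```text
time: 34.05
eef_pos: [464.1, -225.9, 35.6]
tcp_rot: [0.02, 1.0, -0.0, 0.0]
wrist_force: [-2.0, 1.3, 6.2]
opening: 0.522
time: 34.35
eef_pos: [464.1, -225.9, 35.6]
tcp_rot: [0.02, 1.0, -0.0, 0.0]
wrist_force: [-4.3, 3.4, 11.5]
opening: 0.521
```

```bash
python3 -m inch '[{"x":0,"y":0,"z":0,"twist":0},{"x":0,"y":0,"z":0,"twist":0},{"x":0,"y":0,"z":0,"twist":0},{"x":0,"y":0,"z":-0.01,"twist":0},{"x":0,"y":0,"z":-0.03,"twist":0}]' 0.25
python3 -m inch '[{"x":0,"y":0,"z":-0.04,"twist":0},{"x":0,"y":0,"z":-0.04,"twist":0},{"x":0,"y":0,"z":-0.04,"twist":0},{"x":0,"y":0.04,"z":-0.02,"twist":0.14},{"x":0,"y":0.04,"z":0,"twist":0.14}]'
python3 to.py 580 40 220 -1.735
```

```text
time: 34.85
eef_pos: [463.0, -225.1, 73.7]
tcp_rot: [0.02, 1.0, 0.001, -0.002]
wrist_force: [0.4, -1.4, 1.0]
opening: 0.752
time: 35.35
eef_pos: [473.3, -146.4, 218.2]
tcp_rot: [0.163, 0.987, -0.001, 0.003]
wrist_force: [0.4, 0.4, -0.4]
opening: 0.752
t 35.35 pos [ 473.3 -146.4  218.2] phi 1.243 tilt 0.35 open 66.2 F [ 0.4  0.4 -0.4] j6 -1.78
twist first 1.408 then mm [201.4  74.8  -3.1] alt twist -1.734
```

```bash
python3 -m inch '[{"x":0,"y":0,"z":0,"twist":0.14},{"x":0,"y":0,"z":0,"twist":0.14},{"x":0,"y":0,"z":0,"twist":0.14},{"x":0,"y":0,"z":0,"twist":0.14},{"x":0,"y":0,"z":0,"twist":0.14}]'
python3 -m inch '[{"x":0,"y":0,"z":0,"twist":0.14},{"x":0,"y":0,"z":0,"twist":0.14},{"x":0,"y":0,"z":0,"twist":0.14},{"x":0,"y":0,"z":0,"twist":0.14},{"x":0,"y":0,"z":0,"twist":0.14}]'
python3 look.py
python3 to.py 600 17 220 -1.735
```

```text
time: 35.85
eef_pos: [472.7, -146.4, 215.3]
tcp_rot: [0.491, 0.871, -0.0, 0.0]
wrist_force: [-0.4, 0.3, 0.3]
opening: 0.754
time: 36.35
eef_pos: [472.7, -146.4, 215.3]
tcp_rot: [0.76, 0.65, 0.0, 0.0]
wrist_force: [-0.5, 0.2, 0.3]
opening: 0.749
mat ['top'] [5.21815e+02 2.29504e+02 2.00000e-03 8.00000e-03]
mat ['scene'] [5.20827e+02 2.29205e+02 9.00000e-03 3.50000e-02]
mat ['top', 'scene'] [5.22064e+02 2.28812e+02 3.00000e-03 2.20000e-02]
bed ['top'] [ 5.49284e+02 -2.31392e+02 -5.00000e-02  6.90000e-02]
bed ['scene'] [ 5.35589e+02 -2.26606e+02 -5.70000e-02  3.20000e-02]
bed ['top', 'scene'] [ 5.44780e+02 -2.29107e+02 -4.90000e-02  5.70000e-02]
valve_grip ['top'] [ 6.5518e+02  1.7160e+01 -1.7670e+00  1.0400e-01]
valve_grip ['scene'] [ 6.559e+02  1.749e+01 -1.697e+00  9.400e-02]
valve_grip ['top', 'scene'] [6.55515e+02 1.77670e+01 1.40200e+00 1.06000e-01]
knob_grip ['top'] [4.60981e+02 1.89960e+01 1.98000e+00 4.41000e-01]
knob_grip ['scene'] [4.64852e+02 1.08200e+01 9.70000e-02 1.72000e-01]
knob_grip ['top', 'scene'] [4.60407e+02 1.48360e+01 1.17000e-01 3.43000e-01]
37.05
valve_grip top
[... 333 characters left out ...]
9e+02 1.50000e-02 2.90000e-02]
binder_a ['top', 'scene'] [4.55091e+02 1.34328e+02 2.00000e-03 3.20000e-02]
binder_a ['top'] [4.39011e+02 2.93843e+02 2.00000e-03 2.90000e-02]
binder_a ['scene'] [ 4.36954e+02  2.94524e+02 -3.00000e-03  2.80000e-02]
binder_a ['top', 'scene'] [ 4.38647e+02  2.94087e+02 -3.00000e-03  3.10000e-02]
book_a ['top'] [ 6.13840e+02 -2.33704e+02  4.00000e-03  4.38000e-01]
book_a ['scene'] [ 6.02532e+02 -2.32557e+02 -5.90000e-02  4.00000e-02]
book_a ['top', 'scene'] [ 6.05482e+02 -2.32487e+02 -3.70000e-02  2.46000e-01]
t 37.05 pos [ 472.7 -146.5  214.6] phi -0.149 tilt 0.0 open 66.2 F [-0.   0.5  0.2] j6 -0.39
twist first 0.016 then mm [182.1  98.8  -5.4] alt twist -3.126
```

```bash
python3 to.py 648 -30 215 -1.735
```

```text
t 37.05 pos [ 472.7 -146.5  214.6] phi -0.149 tilt 0.0 open 66.2 F [-0.   0.5  0.2] j6 -0.39
twist first 0.016 then mm [143.6 153.9  -0.4] alt twist -3.126
```

```bash
python3 -m inch '[{"x":0.02,"y":0.022,"z":0,"twist":0.016},{"x":0.03,"y":0.032,"z":0,"twist":0},{"x":0.03,"y":0.032,"z":0,"twist":0},{"x":0.03,"y":0.032,"z":0,"twist":0},{"x":0.02,"y":0.022,"z":0,"twist":0}]'
python3 -m inch '[{"x":0.013,"y":0.014,"z":0,"twist":0},{"x":0,"y":0,"z":0,"twist":0},{"x":0,"y":0,"z":0,"twist":0},{"x":0,"y":0,"z":0,"twist":0}]'
python3 to.py 655.5 17.4 120 -1.735
cat > wr.py <<'E'
import sys
from h import *
from scipy.spatial.transform import Rotation as Ro
def wrist(name):
    s=observe(); p=imaging.capture('wrist')
    T=np.eye(4); T[:3,:3]=Ro.from_quat(s['tcp_rot']).as_matrix(); T[:3,3]=s['eef_pos']
    M=np.linalg.inv(T@np.asarray(p['mount'])); p['R']=M[:3,:3]; p['t']=M[:3,3]
    save(p,name); return p
def back(p,uv,z):
    K=np.asarray(p['intrinsics']); d=np.linalg.inv(K)@[uv[0],uv[1],1]; R=p['R']; c=-R.T@p['t']; d=R.T@d
    return c+d*(z-c[2])/d[2]
E
python3 - <<'E'
from wr import *
import pickle
p=wrist('w6'); pickle.dump(p,open('w6.pkl','wb'))
m=masks(p,'valve_grip')
for c,r in m:
    print(c,r.sum(),np.argwhere(r)[:,::-1].mean(0))
    for z in [(66,92)]:
        print(fit([(p,r)],(655.5,17.4,[-1.735]),80,12,*z))
E
```

```text
time: 37.55
eef_pos: [633.5, -38.9, 214.2]
tcp_rot: [0.762, 0.647, 0.0, -0.0]
wrist_force: [-0.4, 0.3, 0.3]
opening: 0.749
time: 37.95
eef_pos: [647.2, -31.0, 214.8]
tcp_rot: [0.763, 0.646, -0.0, 0.0]
wrist_force: [-0.3, 0.5, -0.9]
opening: 0.747
t 37.95 pos [647.2 -31.  214.8] phi -0.166 tilt 0.01 open 65.8 F [-0.3  0.5 -0.9] j6 -0.06
twist first -0.001 then mm [49.1  0.3 94.8] alt twist 3.14
0.73 1624 [275.99384236 141.22906404]
(np.float64(655.4969738246718), np.float64(19.218855383710718), np.float64(-1.7513047065147627), np.float64(0.09228783845901489))
```

View pics/w6.png

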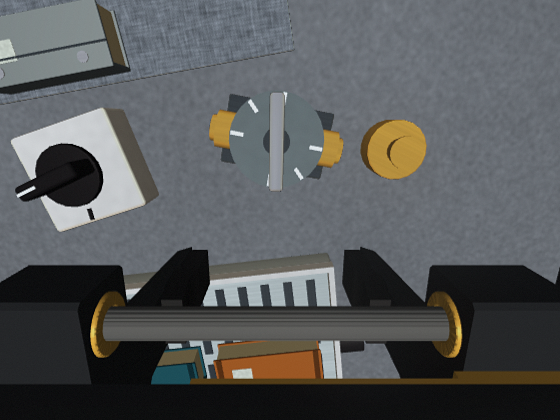

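```bash
python3 - <<'E'
from wr import *
import pickle
p=pickle.load(open('w6.pkl','rb'))
im=p['img'][80:205,215:340].astype(int)
m=((im.min(2)>200)).astype(np.uint8)
n,l,st,c=cv2.connectedComponentsWithStats(m)
for i in range(1,n):
    if st[i,4]>=4: 
        uv=c[i]+[215,80]; X=back(p,uv,55); d=X[:2]-[655.5,18.3]
        print(uv.round(1),st[i,4],X.round(1),'r',np.linalg.norm(d).round(1),'ang',np.arctan2(d[1],d[0]).round(3))
cv2.imwrite('pics/w6z.png',cv2.resize(cv2.cvtColor(p['img'][80:205,195:360],cv2.COLOR_RGB2BGR),None,fx=4.6,fy=4.6,interpolation=cv2.INTER_CUBIC))
E
```

```text
[285.   94.8] 13 [670.   57.4  55. ] r 41.7 ang 1.214
[252.6 106.1] 45 [640.   52.8  55. ] r 37.8 ang 1.994
[236.5 133.2] 43 [621.1  32.   55. ] r 37.0 ang 2.762
[315.5 148. ] 38 [690.6   6.9  55. ] r 36.9 ang -0.316
[298.1 173.6] 37 [671.2 -14.1  55. ] r 36.0 ang -1.12
[267.  183.5] 4 [640.6 -18.6  55. ] r 39.8 ang -1.955
```

View pics/w6z.png

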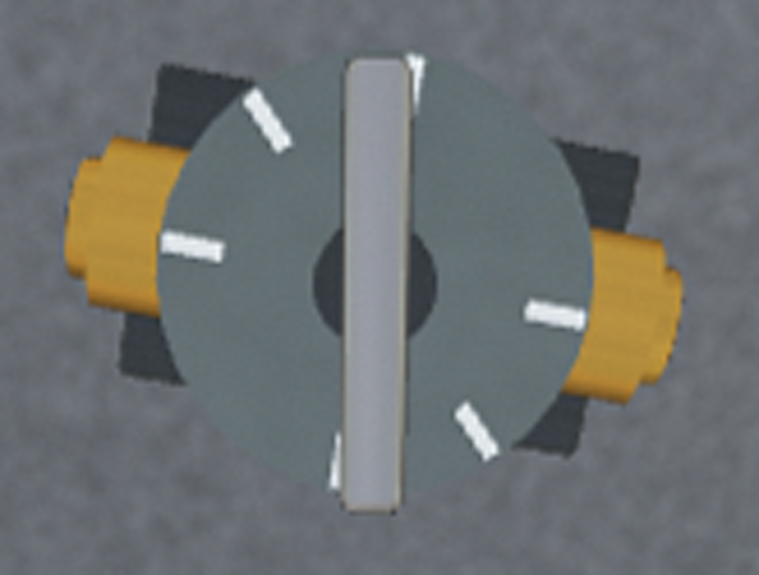

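```bash
python3 -m inch '[{"x":0.02,"y":0,"z":0.02,"twist":0.004},{"x":0.03,"y":0,"z":0.03,"twist":0.004},{"x":0,"y":0,"z":0.03,"twist":0},{"x":0,"y":0,"z":0.02,"twist":0},{"x":0,"y":0,"z":0,"twist":0}]' 0.5 20
python3 -m inch '[{"x":0,"y":0,"z":0,"twist":0},{"x":0,"y":0,"z":0,"twist":0}]'
python3 to.py 655.6 18.8 68 -1.744
```

```text
time: 38.55
eef_pos: [654.6, 18.8, 112.0]
tcp_rot: [0.766, 0.643, -0.002, -0.002]
wrist_force: [0.4, -0.5, 0.1]
opening: 0.498
time: 38.75
eef_pos: [656.8, 18.5, 116.5]
tcp_rot: [0.766, 0.643, 0.001, 0.001]
wrist_force: [0.8, 0.2, -0.4]
opening: 0.5
t 38.75 pos [656.8  18.5 116.5] phi -0.173 tilt 0.16 open 44.0 F [ 0.8  0.2 -0.4] j6 0.02
twist first -0.0 then mm [ 0.  -1.4 48.5] alt twist 3.141
```

```bash
python3 -m inch '[{"x":0,"y":-0.001,"z":0.015,"twist":0},{"x":0,"y":0,"z":0.015,"twist":0},{"x":0,"y":0,"z":0.01,"twist":0},{"x":0,"y":0,"z":0.006,"twist":0},{"x":0,"y":0,"z":0,"twist":0}]'
python3 -m inch '[{"x":0,"y":0,"z":0,"twist":0},{"x":0,"y":0,"z":0,"twist":0},{"x":0,"y":0,"z":0,"twist":0},{"x":0,"y":0,"z":0,"twist":0},{"x":0,"y":0,"z":0,"twist":0}]' 1 15
python3 -m inch '[{"x":0,"y":0,"z":0,"twist":0},{"x":0,"y":0,"z":0,"twist":0},{"x":0,"y":0,"z":0,"twist":0},{"x":0,"y":0,"z":0,"twist":0},{"x":0,"y":0,"z":0,"twist":0}]'
python3 to.py 655.6 18.8 68 -1.744
```

```text
time: 39.25
eef_pos: [655.0, 19.1, 67.8]
tcp_rot: [0.766, 0.643, -0.0, -0.0]
wrist_force: [0.9, -0.2, 0.1]
opening: 0.504
time: 39.75
eef_pos: [656.0, 19.0, 69.0]
tcp_rot: [0.766, 0.643, 0.001, 0.001]
wrist_force: [3.7, -0.2, -1.9]
opening: 0.135
time: 40.25
eef_pos: [656.0, 19.1, 68.9]
tcp_rot: [0.766, 0.643, 0.001, 0.001]
wrist_force: [6.0, 0.6, -1.6]
opening: 0.133
t 40.25 pos [656.   19.1  68.9] phi -0.173 tilt 0.13 open 11.7 F [ 6.   0.6 -1.6] j6 0.02
twist first 0.0 then mm [-0.3 -0.3  0.9] alt twist -3.142
```

```bash
python3 -m inch '[{"x":0,"y":0,"z":0,"twist":-0.1},{"x":0,"y":0,"z":0,"twist":-0.12},{"x":0,"y":0,"z":0,"twist":-0.12},{"x":0,"y":0,"z":0,"twist":-0.12},{"x":0,"y":0,"z":0,"twist":-0.1}]'
python3 -m inch '[{"x":0,"y":0,"z":0,"twist":-0.05},{"x":0,"y":0,"z":0,"twist":0},{"x":0,"y":0,"z":0,"twist":0}]'
python3 to.py 655.6 18.8 68 -1.133; python3 -c "
from h import *;print(observe()['torque'])"
```

```text
time: 40.75
eef_pos: [655.7, 19.0, 68.9]
tcp_rot: [0.556, 0.831, 0.0, 0.001]
wrist_force: [3.1, -0.7, 0.5]
opening: 0.135
time: 41.05
eef_pos: [655.6, 19.0, 68.9]
tcp_rot: [0.538, 0.843, 0.0, 0.001]
wrist_force: [3.6, -1.3, 1.6]
opening: 0.134
t 41.05 pos [655.6  19.   68.9] phi 0.436 tilt 0.08 open 11.8 F [ 3.6 -1.3  1.6] j6 -0.58
twist first -0.002 then mm [-0.2 -0.1  0.9] alt twist 3.139
[-0.25588608 -0.54897122  0.08633799]
```

Release, lift, and back off to look.

```bash
python3 -m inch '[{"x":0,"y":0,"z":0,"twist":-0.002},{"x":0,"y":0,"z":0,"twist":0},{"x":0,"y":0,"z":0,"twist":0}]'
python3 -m inch '[{"x":0,"y":0,"z":0,"twist":0},{"x":0,"y":0,"z":0,"twist":0},{"x":0,"y":0,"z":0,"twist":0},{"x":0,"y":0,"z":-0.015,"twist":0},{"x":0,"y":0,"z":-0.03,"twist":0}]' 0.5
python3 -m inch '[{"x":0,"y":0,"z":-0.04,"twist":0},{"x":0,"y":0,"z":-0.04,"twist":0},{"x":-0.03,"y":0,"z":-0.02,"twist":0},{"x":-0.02,"y":0,"z":0,"twist":0},{"x":0,"y":0,"z":0,"twist":0}]'
python3 -m inch '[{"x":0,"y":0,"z":0,"twist":0},{"x":0,"y":0,"z":0,"twist":0}]'
python3 - <<'E'
from wr import *
import pickle
p=wrist('w7'); pickle.dump(p,open('w7.pkl','wb'))
for c,r in masks(p,'valve_grip'):
    print(c,r.sum(),np.argwhere(r)[:,::-1].mean(0),fit([(p,r)],(655.5,19,[-1.133]),80,12,66,92))
im=p['img'].astype(int); m=((im.min(2)>200)).astype(np.uint8)
n,l,st,c=cv2.connectedComponentsWithStats(m)
for i in range(1,n):
    X=back(p,c[i],55); d=X[:2]-[655.6,19.2]
    if st[i,4]>=4 and np.linalg.norm(d)<46: print(c[i].round(1),st[i,4],X.round(1),'ang',np.arctan2(d[1],d[0]).round(3))
E
python3 to.py 461 20 215 0.18
```

```text
time: 41.35
eef_pos: [655.6, 19.0, 68.9]
tcp_rot: [0.536, 0.844, 0.0, 0.001]
wrist_force: [5.2, -1.4, 1.3]
opening: 0.135
time: 41.85
eef_pos: [654.0, 19.4, 112.7]
tcp_rot: [0.536, 0.844, -0.001, -0.002]
wrist_force: [0.0, -0.2, -0.0]
opening: 0.497
time: 42.35
eef_pos: [676.9, -28.1, 214.7]
tcp_rot: [0.537, 0.843, 0.0, 0.001]
wrist_force: [-0.1, 0.4, -0.2]
opening: 0.499
time: 42.55
eef_pos: [676.0, -25.1, 213.5]
tcp_rot: [0.536, 0.844, -0.0, -0.0]
wrist_force: [-0.4, 0.4, 0.5]
opening: 0.5
0.69 1752 [276.15525114 144.39383562] (np.float64(655.607867057942), np.float64(19.314724437062374), np.float64(-1.1373097339303533), np.float64(0.09497206658124924))
[247.1 113.6] 53 [621.   32.1  55. ] ang 2.784
[305.2 113.8] 47 [668.2  54.1  55. ] ang 1.223
[248.2 171.8] 45 [643.2 -15.4  55. ] ang -1.916
[303.5 171.5] 42 [690.1   7.   55. ] ang -0.341
t 42.65 pos [676.1 -25.2 213.6] phi 0.44 tilt 0.03 open 44.3 F [-0.2 -0.2  0.1] j6 -0.65
twist first -1.311 then mm [203.6  83.   -1.4] alt twist 1.831
```

View pics/w7.png

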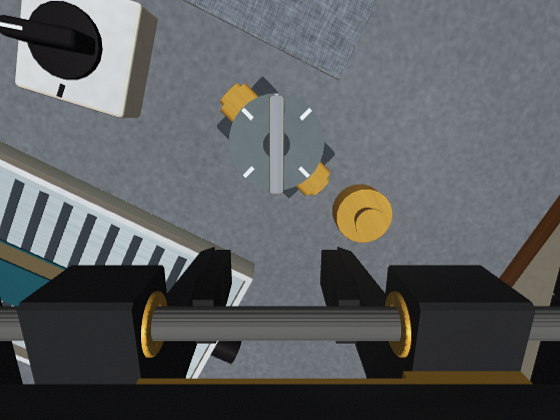

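```bash
python3 -m inch '[{"x":0,"y":0,"z":0,"twist":0.145},{"x":0,"y":0,"z":0,"twist":0.145},{"x":0,"y":0,"z":0,"twist":0.145},{"x":0,"y":0,"z":0,"twist":0.145},{"x":0,"y":0,"z":0,"twist":0.145}]'
python3 -m inch '[{"x":0,"y":0,"z":0,"twist":0.145},{"x":0,"y":0,"z":0,"twist":0.145},{"x":0,"y":0,"z":0,"twist":0.145},{"x":0,"y":0,"z":0,"twist":0.145},{"x":0,"y":0,"z":0,"twist":0.145}]'
python3 -m inch '[{"x":0,"y":0,"z":0,"twist":0.145},{"x":0,"y":0,"z":0,"twist":0.145},{"x":0,"y":0,"z":0,"twist":0.09},{"x":0,"y":0,"z":0,"twist":0}]'
python3 to.py 412 11 215 0.18
```

```text
time: 43.15
eef_pos: [676.2, -25.4, 213.6]
tcp_rot: [0.802, 0.597, -0.0, -0.0]
wrist_force: [0.8, -0.3, -0.6]
opening: 0.499
time: 43.65
eef_pos: [676.2, -25.4, 213.6]
tcp_rot: [0.962, 0.274, -0.0, -0.0]
wrist_force: [-0.2, 1.1, -0.3]
opening: 0.499
time: 44.05
eef_pos: [676.3, -25.5, 213.6]
tcp_rot: [0.996, 0.09, -0.0, -0.0]
wrist_force: [-0.2, -0.3, -0.5]
opening: 0.5
t 44.05 pos [676.3 -25.5 213.6] phi -1.391 tilt 0.02 open 44.0 F [-0.2 -0.3 -0.5] j6 1.18
twist first -0.0 then mm [-253.5  -83.2   -1.3] alt twist 3.141
```

```bash
python3 -m inch '[{"x":-0.025,"y":-0.008,"z":0,"twist":0},{"x":-0.04,"y":-0.013,"z":0,"twist":0},{"x":-0.04,"y":-0.013,"z":0,"twist":0},{"x":-0.04,"y":-0.013,"z":0,"twist":0},{"x":-0.04,"y":-0.013,"z":0,"twist":0}]'
python3 -m inch '[{"x":-0.035,"y":-0.013,"z":0,"twist":0},{"x":-0.025,"y":-0.008,"z":0,"twist":0},{"x":-0.008,"y":-0.002,"z":0,"twist":0},{"x":0,"y":0,"z":0,"twist":0},{"x":0,"y":0,"z":0,"twist":0}]'
python3 -m inch '[{"x":0,"y":0,"z":0,"twist":0},{"x":0,"y":0,"z":0,"twist":0}]'
python3 - <<'E'
from wr import *
import pickle
p=wrist('w8'); pickle.dump(p,open('w8.pkl','wb'))
for c,r in masks(p,'knob_grip'):
    print(c,r.sum(),np.argwhere(r)[:,::-1].mean(0))
for d in finder.mark_of(p,'knob_grip'): print(d)
E
python3 to.py 461 20 215 0.18
```

```text
time: 44.55
eef_pos: [481.7, 0.5, 213.5]
tcp_rot: [0.996, 0.091, 0.0, 0.0]
wrist_force: [0.4, 1.0, 1.1]
opening: 0.5
time: 45.05
eef_pos: [413.6, 10.1, 213.8]
tcp_rot: [0.996, 0.09, 0.0, 0.0]
wrist_force: [0.6, -1.2, -0.3]
opening: 0.501
time: 45.25
eef_pos: [413.3, 10.2, 213.3]
tcp_rot: [0.996, 0.09, -0.0, -0.0]
wrist_force: [-0.1, -0.1, -0.9]
opening: 0.498
0.74 3496 [275.04033181 144.49914188]
{'position': [459.6, 13.2, 82.0], 'conf': 0.79}
t 45.4 pos [412.9  10.3 213.4] phi -1.391 tilt 0.03 open 44.1 F [ 0.   0.8 -0.6] j6 1.13
twist first -0.0 then mm [49.  -1.  -1.6] alt twist 3.142
```

View pics/w8.png

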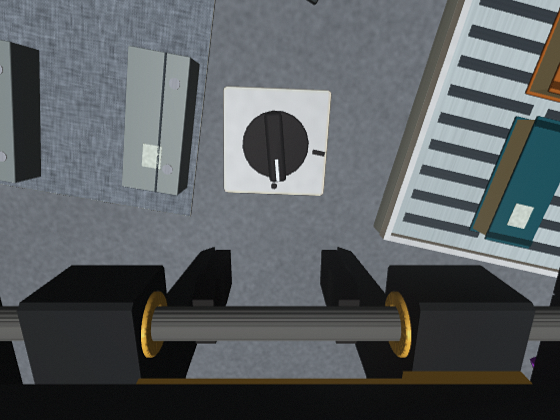

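```bash
python3 - <<'E'
from wr import *
import pickle
p=pickle.load(open('w8.pkl','rb'))
q=[back(p,u,45) for u in [(224,87),(330.5,91),(325,195),(224,193)]]
print(np.round(q,1), np.mean(q,0).round(1),[np.linalg.norm(q[i]-q[i-1]).round() for i in range(4)])
r=(p['img'].max(2)<75); sub=np.zeros_like(r); sub[105:182,240:312]=r[105:182,240:312]
n,l,st,c=cv2.connectedComponentsWithStats(sub.astype(np.uint8)); i=1+np.argmax(st[1:,4])
ct=cv2.findContours((l==i).astype(np.uint8),0,1)[0][0]; print(st[i], cv2.minEnclosingCircle(ct))
(u,v),_=cv2.minEnclosingCircle(ct); print('skirt',back(p,(u,v),63).round(1))
cv2.imwrite('pics/w8z.png',cv2.resize(cv2.cvtColor(p['img'][80:205,215:340],cv2.COLOR_RGB2BGR),None,fx=4.7,fy=4.7,interpolation=cv2.INTER_CUBIC))
E
```

```text
[[500.3  74.6  45. ]
 [514.2 -20.9  45. ]
 [418.7 -37.3  45. ]
 [402.8  61.3  45. ]] [459.   19.4  45. ] [np.float64(98.0), np.float64(97.0), np.float64(97.0), np.float64(100.0)]
[ 243  111   66   71 3353] ((275.48809814453125, 145.8988037109375), 35.18935775756836)
skirt [458.4  19.7  63. ]
```

View pics/w8z.png

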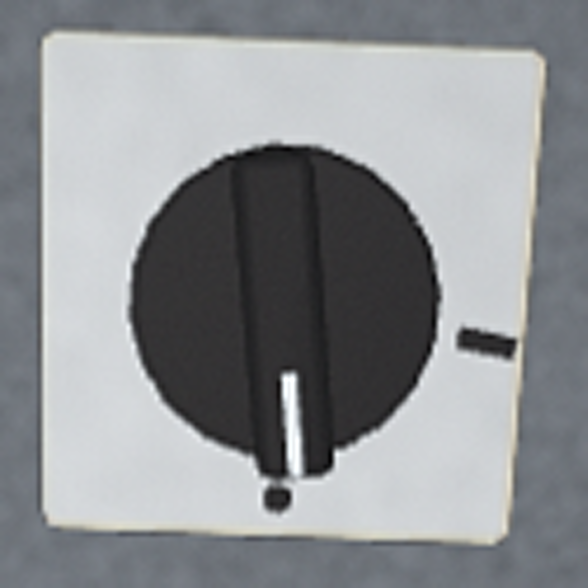

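```bash
python3 - <<'E'
from wr import *
import pickle
p=pickle.load(open('w8.pkl','rb'))
f=lambda x,y,z: back(p,(215+x/4.7,80+y/4.7),z)
a,b=f(274,158,94),f(295,468,94); print(a,b,np.linalg.norm(a-b),np.arctan2(*(b-a)[1::-1])+np.pi,(a+b)/2)
c=np.array([459,19.5,45]);d=f(278,499,45)-c;t=f(487,342,45)-c
print('off',np.arctan2(d[1],d[0])+np.pi,'on',np.arctan2(t[1],t[0])+np.pi)
E
python3 to.py 459 19.5 120 0.2
```

```text
[484.99874409  26.22739559  94.        ] [434.3982325  13.3985587  94.       ] 52.201444702745405 0.24829990279207115 [459.6984883   19.81297714  94.        ]
off 0.1403406043225628 on 1.5463883577640125
t 45.4 pos [412.9  10.3 213.4] phi -1.391 tilt 0.03 open 44.1 F [ 0.   0.8 -0.6] j6 1.13
twist first -0.02 then mm [47.   0.1 93.4] alt twist 3.122
```

```bash
python3 -m inch '[{"x":0,"y":0,"z":0.01,"twist":-0.068},{"x":0.02,"y":0,"z":0.02,"twist":0},{"x":0.02,"y":0,"z":0.03,"twist":0},{"x":0.006,"y":0.002,"z":0.03,"twist":0},{"x":0,"y":0,"z":0.01,"twist":0}]' 0.5 25
python3 -m inch '[{"x":0,"y":0,"z":0,"twist":0},{"x":0,"y":0,"z":0,"twist":0}]'
python3 to.py 459.2 19.6 64 0.248
```

```text
time: 45.9
eef_pos: [457.1, 19.9, 111.1]
tcp_rot: [0.992, 0.124, -0.002, -0.001]
wrist_force: [0.2, -0.2, -0.2]
opening: 0.5
time: 46.1
eef_pos: [458.0, 19.5, 114.7]
tcp_rot: [0.992, 0.124, 0.001, 0.0]
wrist_force: [0.4, -0.4, -0.7]
opening: 0.498
t 46.1 pos [458.   19.5 114.7] phi -1.323 tilt 0.08 open 43.8 F [ 0.4 -0.4 -0.7] j6 1.11
twist first -0.0 then mm [ 1.1  0.2 50.7] alt twist 3.141
```

```bash
python3 -m inch '[{"x":0.001,"y":0,"z":0.015,"twist":0},{"x":0,"y":0,"z":0.015,"twist":0},{"x":0,"y":0,"z":0.01,"twist":0},{"x":0,"y":0,"z":0.006,"twist":0},{"x":0,"y":0,"z":0.002,"twist":0}]'
python3 -m inch '[{"x":0,"y":0,"z":0,"twist":0},{"x":0,"y":0,"z":0,"twist":0}]'
python3 -m inch '[{"x":0,"y":0,"z":0,"twist":0},{"x":0,"y":0,"z":0,"twist":0},{"x":0,"y":0,"z":0,"twist":0},{"x":0,"y":0,"z":0,"twist":0},{"x":0,"y":0,"z":0,"twist":0}]' 1 25
python3 -m inch '[{"x":0,"y":0,"z":0,"twist":0},{"x":0,"y":0,"z":0,"twist":0}]'
python3 to.py 459.2 19.6 64 0.248
```

```text
time: 46.6
eef_pos: [458.9, 19.9, 65.8]
tcp_rot: [0.992, 0.124, 0.0, 0.0]
wrist_force: [0.8, 0.1, -0.3]
opening: 0.5
time: 46.8
eef_pos: [459.0, 19.9, 66.1]
tcp_rot: [0.992, 0.124, 0.0, 0.0]
wrist_force: [-0.1, -0.4, 0.2]
opening: 0.5
time: 47.3
eef_pos: [459.0, 19.2, 65.7]
tcp_rot: [0.992, 0.124, 0.0, 0.001]
wrist_force: [-0.9, -6.3, -0.1]
opening: 0.157
time: 47.5
eef_pos: [459.0, 19.2, 65.7]
tcp_rot: [0.992, 0.124, 0.0, 0.001]
wrist_force: [-0.1, -5.4, -0.5]
opening: 0.157
t 47.5 pos [459.   19.2  65.7] phi -1.323 tilt 0.08 open 13.8 F [-0.1 -5.4 -0.5] j6 1.11
twist first 0.0 then mm [ 0.3 -0.3  1.7] alt twist -3.141
```

Gripped on the 14 mm bar; pushing in stepwise.

```bash
python3 -m inch '[{"x":0,"y":0,"z":0.002,"twist":0},{"x":0,"y":0,"z":0.002,"twist":0},{"x":0,"y":0,"z":0,"twist":0},{"x":0,"y":0,"z":0,"twist":0}]'
python3 -m inch '[{"x":0,"y":0,"z":0.002,"twist":0},{"x":0,"y":0,"z":0.001,"twist":0},{"x":0,"y":0,"z":0,"twist":0},{"x":0,"y":0,"z":0,"twist":0}]'
```

```text
time: 47.9
eef_pos: [459.1, 19.2, 62.0]
tcp_rot: [0.992, 0.124, 0.0, 0.001]
wrist_force: [-2.4, -4.8, 4.6]
opening: 0.16
time: 48.3
eef_pos: [459.1, 19.2, 59.2]
tcp_rot: [0.992, 0.124, 0.0, 0.001]
wrist_force: [-2.5, -4.9, 7.8]
opening: 0.156
```

```bash
python3 -m inch '[{"x":0,"y":0,"z":0.0007,"twist":0},{"x":0,"y":0,"z":0,"twist":-0.08},{"x":0,"y":0,"z":0,"twist":-0.1},{"x":0,"y":0,"z":0,"twist":-0.1},{"x":0,"y":0,"z":0,"twist":0}]'
python3 to.py 459 19.3 59 1.546;python3 -c "
from h import *;print(observe()['torque'])"
```

```text
time: 48.8
eef_pos: [459.1, 19.1, 58.5]
tcp_rot: [0.965, 0.262, 0.0, 0.001]
wrist_force: [-2.1, -5.5, 7.9]
opening: 0.157
t 48.8 pos [459.1  19.1  58.5] phi -1.04 tilt 0.1 open 13.8 F [-2.1 -5.5  7.9] j6 0.83
twist first -1.015 then mm [ 0.2 -0.1 -0.5] alt twist 2.127
[-0.96418778  0.59944192  0.0880002 ]
```

```bash
python3 -m inch '[{"x":0,"y":0,"z":0,"twist":-0.1},{"x":0,"y":0,"z":0,"twist":-0.12},{"x":0,"y":0,"z":0,"twist":-0.12},{"x":0,"y":0,"z":0,"twist":-0.12},{"x":0,"y":0,"z":0,"twist":-0.1}]'
python3 -m inch '[{"x":0,"y":0,"z":0,"twist":-0.1},{"x":0,"y":0,"z":0,"twist":-0.12},{"x":0,"y":0,"z":0,"twist":-0.1},{"x":0,"y":0,"z":0,"twist":-0.08},{"x":0,"y":0,"z":0,"twist":0}]'
python3 to.py 459 19.3 59 1.546;python3 -c "
from h import *;print(observe()['torque'])"
```

```text
time: 49.3
eef_pos: [459.3, 18.9, 58.6]
tcp_rot: [0.854, 0.52, 0.0, 0.001]
wrist_force: [-1.6, -7.8, 7.5]
opening: 0.152
time: 49.8
eef_pos: [459.4, 18.8, 58.7]
tcp_rot: [0.735, 0.678, -0.0, 0.001]
wrist_force: [-1.1, -7.3, 7.2]
opening: 0.157
t 49.8 pos [459.4  18.8  58.7] phi -0.08 tilt 0.15 open 13.8 F [-1.1 -7.3  7.2] j6 -0.13
twist first -0.055 then mm [ 0.4 -0.4 -0.3] alt twist 3.086
[-1.26453075  0.43289468  0.06096741]
```

```bash
for i in 1; do python3 -m inch '[{"x":0,"y":0,"z":0,"twist":-0.04},{"x":0,"y":0,"z":0,"twist":0},{"x":0,"y":0,"z":0,"twist":0}]'; python3 -c "
from h import *;print(observe()['torque'])"; python3 -m inch '[{"x":0,"y":0,"z":0,"twist":-0.03},{"x":0,"y":0,"z":0,"twist":0},{"x":0,"y":0,"z":0,"twist":0}]'; python3 -c "
from h import *;print(observe()['torque'])"; done; python3 to.py 459 19.3 59 1.546
```

```text
time: 50.1
eef_pos: [459.4, 18.9, 58.7]
tcp_rot: [0.722, 0.692, -0.0, 0.001]
wrist_force: [-1.8, -7.4, 7.5]
opening: 0.158
[-1.25665667  0.495931    0.01392626]
time: 50.4
eef_pos: [459.4, 18.8, 58.7]
tcp_rot: [0.712, 0.702, -0.0, 0.001]
wrist_force: [-1.0, -6.9, 8.0]
opening: 0.159
[-1.28889126  0.46806176 -0.24407264]
t 50.4 pos [459.4  18.8  58.7] phi -0.013 tilt 0.15 open 14.0 F [-1.  -6.9  8. ] j6 -0.2
twist first 0.012 then mm [ 0.5 -0.4 -0.3] alt twist -3.13
```

```bash
python3 -m inch '[{"x":0,"y":0,"z":-0.003,"twist":0},{"x":0,"y":0,"z":-0.003,"twist":0},{"x":0,"y":0,"z":-0.0015,"twist":0},{"x":0,"y":0,"z":0,"twist":0},{"x":0,"y":0,"z":0,"twist":0}]'
python3 -m inch '[{"x":0,"y":0,"z":0,"twist":0},{"x":0,"y":0,"z":0,"twist":0},{"x":0,"y":0,"z":0,"twist":0},{"x":0,"y":0,"z":-0.01,"twist":0},{"x":0,"y":0,"z":-0.03,"twist":0}]' 0.4
python3 -m inch '[{"x":0,"y":0,"z":-0.04,"twist":0},{"x":0,"y":0,"z":-0.04,"twist":0},{"x":-0.03,"y":0,"z":-0.03,"twist":0},{"x":-0.02,"y":0,"z":0,"twist":0},{"x":0,"y":0,"z":0,"twist":0}]'
python3 -m inch '[{"x":0,"y":0,"z":0,"twist":0},{"x":0,"y":0,"z":0,"twist":0}]'
python3 - <<'E'
from wr import *
p=wrist('w9')
E
```

```text
time: 50.9
eef_pos: [459.4, 18.9, 65.8]
tcp_rot: [0.712, 0.702, -0.0, 0.001]
wrist_force: [-0.2, -7.0, 1.0]
opening: 0.157
time: 51.4
eef_pos: [457.5, 20.2, 104.7]
tcp_rot: [0.712, 0.703, -0.001, -0.002]
wrist_force: [0.2, -0.9, 0.6]
opening: 0.588
time: 51.9
eef_pos: [458.2, -31.5, 216.6]
tcp_rot: [0.712, 0.702, 0.0, 0.001]
wrist_force: [-0.9, 0.2, 0.3]
opening: 0.597
time: 52.1
eef_pos: [457.8, -29.3, 215.1]
tcp_rot: [0.711, 0.703, -0.0, -0.001]
wrist_force: [1.1, 0.7, -0.4]
opening: 0.6
```

View pics/w9.png

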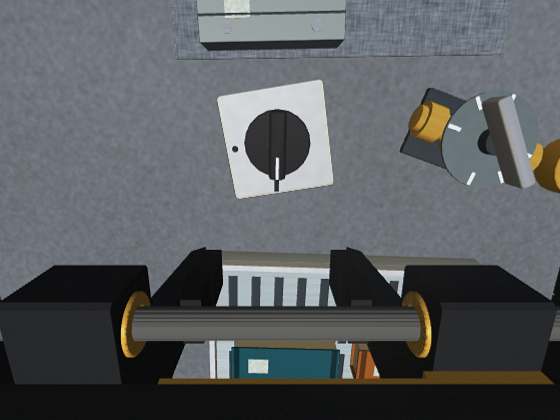

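```bash
cat >> look.py <<'E'
go('book_a',(464.5,-225.5,40),120,46,30,60,th)
go('binder_a',(456,134.5,20),130,56,3,41,th,tol=15)
for t in ['mug','weight','brush','book_a']:
    for n in P: print(t,n,[(np.round(d['position']).tolist(),d['conf']) for d in finder.mark_of(P[n],t)])
save(P['scene'],'scene%d'%int(observe()['time']))
E
python3 look.py | egrep -v 'knob|mat'; ls pics
```

```text
binder_a ['scene'] [ 6.30637e+02 -3.11629e+02  1.84000e-01  6.49000e-01]
bed ['top'] [ 5.34068e+02 -2.28350e+02 -3.60000e-02  2.70000e-02]
bed ['scene'] [ 5.36445e+02 -2.27141e+02 -4.70000e-02  3.10000e-02]
bed ['top', 'scene'] [ 5.35540e+02 -2.27294e+02 -4.20000e-02  3.00000e-02]
valve_grip ['top'] [ 6.5607e+02  1.7441e+01 -1.1410e+00  1.2400e-01]
52.85
valve_grip top [(0.53, np.int64(181), array([275., 163.]))]
valve_grip scene []
binder_a ['top'] [ 4.55851e+02  1.34266e+02 -1.30000e-02  5.50000e-02]
binder_a ['scene'] [ 4.54057e+02  1.34072e+02 -2.10000e-02  3.30000e-02]
binder_a ['top', 'scene'] [ 4.55158e+02  1.34388e+02 -1.50000e-02  4.60000e-02]
binder_a ['top'] [ 4.39817e+02  2.93979e+02 -3.00000e-03  1.90000e-02]
binder_a ['scene'] [ 4.38449e+02  2.93024e+02 -7.80000e-02  5.50000e-02]
binder_a ['top', 'scene'] [ 4.39922e+02  2.94292e+02 -7.00000e-03  3.80000e-02]
book_a ['top'] [ 6.05962e+02 -2.32397e+02 -4.20000e-02  2.30000e-02]
book_a ['scene'] [ 6.04914e+02 -2.32234e+02 -6.20000e-02  4.60000e-02]
book_a ['top', 'scene'] [ 6.05269e+02 -2.32457e+02 -4.40000e-02  3.50000e-0
[... 391 characters left out ...]
55099e+02  1.33991e+02 -2.00000e-02  4.60000e-02]
mug top [([550.0, 470.0, 2.0], 0.59), ([652.0, 19.0, 82.0], 0.49)]
mug scene [([542.0, 476.0, 5.0], 0.86)]
weight top [([777.0, -20.0, -1.0], 0.72)]
weight scene [([776.0, -15.0, 2.0], 0.95), ([533.0, -228.0, 2.0], 0.6)]
brush top [([517.0, -466.0, 1.0], 0.65)]
brush scene [([515.0, -463.0, -1.0], 0.63)]
book_a top [([462.0, -227.0, 31.0], 0.84), ([604.0, -231.0, 29.0], 0.6), ([658.0, 18.0, 84.0], 0.25)]
book_a scene [([465.0, -223.0, 32.0], 0.97), ([607.0, -235.0, 32.0], 0.69)]
scene0.png
scene53.png
t26z.png
top0.png
top18.png
top26.png
top37.png
top52.png
vk.png
w1.png
w2.png
w3.png
w4.png
w5.png
w6.png
w6z.png
w7.png
w8.png
w8z.png
w9.png
```

View pics/top52.png

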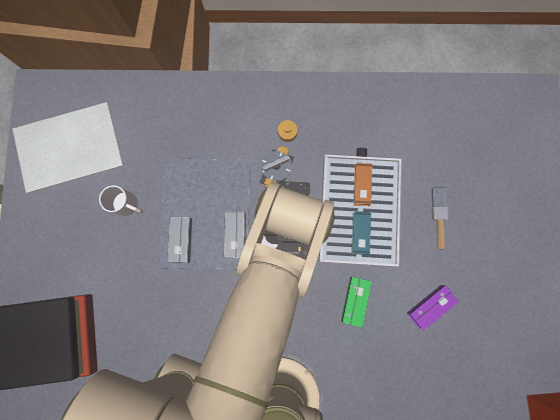

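View pics/scene53.png

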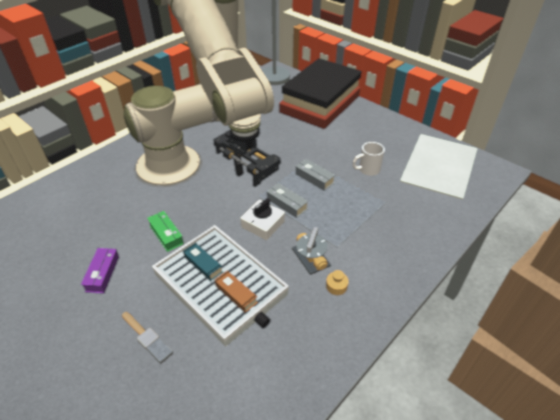

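```bash
python3 -c "
from h import *
print(manip.hand_in(), observe()['time'])"
```

```text
the job is handed in; nothing more can be done
the job is handed in; nothing more can be done
```

The changeover is finished and handed in at about 53 s of the 210 s allowed, with the robot clear of everything. The hand-in gives no verdict, so this rests on my own checks.

- **Binders:** both lie flat on the felt mat, gripped at about 10 N, at roughly (455, 134) and (440, 294). The first was knocked a few centimetres after I placed it. It still lies wholly on the mat, about 8 mm from the edge, so I left it there.
- **Ledgers:** two were present, orange and teal, gripped at about 11 N. They lie flat in one row inside the rim of the bed, about 20 mm apart. The arm pressed the teal one down with about 11–12 N, by wrist force, as it was set on the bed.
- **Valve:** the wing is within about 0.01 rad of the middle mark, from the wrist picture taken after release and the final top view. The network missed it in the last scene picture.
- **Knob:** pushed in about 7 mm and turned until the torque jumped at the end stop. I then raised it and let go. The pointer sits on the "on" tick in the wrist picture. The wrist force fell back as it rose, which fits the knob springing out, but I didn't measure its height afterwards.
- **Bystanders:** the mug, paperweight and brush read the same positions as at the start, within network accuracy. The green and purple look-alikes weren't touched.

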